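# Snap the lid onto the egg tub

### The job

Take the lid off the sloping drainer rack, set it squarely on the tub of eggs without dropping it, and press until both ends have clicked and it sits fully home and level all round. Keep the tub upright on the worktop so the eggs do not tumble, leave the small tub and the wrap box where they are, and let go of the lid.

Things in the scene. Friction and masses are not known exactly. Their poses are not given: they have to be found in the camera images.
- lid_grip (a point): Loose grey plastic lid, about 0.11 kg: the middle of its fin handle. Axes are the lid's, z out of its top. Fin: runs along y, 14 mm thick (x), 80 long, 34 tall; the point is 12 below its top and 22 above the flat lid top. Starts lying on the rack, handle up, square to the slope: z leans 35 degrees from vertical. Fits the tub either way round (half turn about z).
- lid_foot (a point): Same lid: centre of the skirt's lower edge, 54 mm below lid_grip. At the foot the lid is 117 mm (x) by 172 mm (y). The plate is 4 mm thick; the skirt hangs 28 mm below the plate's underside and flares at the foot, so it finds its way over a rim when within about 3 mm. Inside each short (y) end runs a rounded bead, 19 mm below the plate.
- rack_slope (a point): Fixed steel wire drainer rack, 140 mm deep (x), 176 wide (y), about 100 high at its back: the middle of the slope's upper side, 56 mm above the worktop. Axes are the rack's, z vertical; the slope rises 35 degrees along +x. A wire along the low edge, standing 11 mm out of the slope, keeps the lid from sliding off. The slope's low edge faces away from the robot and to its right.
- tub_rim (a point): The egg tub: loose open white plastic tub, 0.5 kg with six upright eggs in it, 100 mm (x) by 150 mm (y) by 70 mm high, walls 4 mm. The point is the centre of its mouth at rim height, z up. With the lid home, the plate's underside meets the rim and lid_grip is 26 mm above this point. About 2 mm of play on each side.
- tub_catch0 (a point): The egg tub's -y end: middle of its outer face, 14 mm below the rim. 28 mm to either side (x) a smooth round spring catch stands out 3.5 mm. A lid set squarely on rests on the four catches about 11 mm above home; pressing it past takes roughly 5 to 15 N at each end (about 10 N from the handle for both at once). Once past, the catches hold it down.
- tub_catch1 (a point): The egg tub's +y end: middle of its outer face, 14 mm below the rim. 28 mm to either side (x) a smooth round spring catch stands out 3.5 mm. A lid set squarely on rests on the four catches about 11 mm above home; pressing it past takes roughly 5 to 15 N at each end (about 10 N from the handle for both at once). Once past, the catches hold it down.
- small_tub_mid (a point): A smaller open white tub, empty, loose, 75 by 110 by 55 mm high; the lid is too large for it. Point at its centre, half-way up. Leave it alone.
- wrap_box_mid (a point): A long green box of kitchen wrap lying down, loose, 50 mm (x) by 310 mm (y) by 50 mm high; point at its centre. Leave it alone.

How it is judged (in metres and radians):
On the way, in this order (a step that is already met when the one before it is completed fails the run):
1. the lid is lifted clear of the rack (distance of lid_grip from where it was at the start of the episode above 0.05 m and contact force between lid and rack below 0.05 N), for 0.1 s.
2. the lid lies over the mouth of the egg tub, level with it (horizontal distance between lid_grip and tub_rim below 0.015 m and z of lid_grip in the frame of tub_rim below 0.045 m and angle between the z axis of lid_grip and the z axis of tub_rim, either way round below 0.15 rad), for 0.1 s.
At the end, for the whole second after the job is handed in: Lid on the egg tub, either way round, past both catches: handle point 22 to 28.5 mm above the rim (home 26), within 6 mm of centre in tub x and y, level with the rim within 2 deg, square within 5 deg; tub upright on the worktop within 3 deg, lid level; both at rest (z of lid_grip in the frame of tub_rim between 0.022 and 0.0285 m and x of lid_grip in the frame of tub_rim between -0.006 and 0.006 m and y of lid_grip in the frame of tub_rim between -0.006 and 0.006 m and angle between the z axis of lid_grip and the z axis of tub_rim, either way round below 0.035 rad and angle between the y axis of lid_grip and the y axis of tub_rim, either way round below 0.1 rad and angle between lid_grip's own z axis and vertical below 0.08 rad and angle between tub_rim's own z axis and vertical below 0.06 rad and height (world z) of tub_rim between 0.065 and 0.075 m and linear speed of each of lid, tub below 0.02 m/s); the robot touches nothing.
It fails at once if the small tub is pushed more than 20 mm from its place (distance of small_tub_mid from where it was at the start of the episode above 0.02 m).
It fails at once if the wrap box is pushed more than 20 mm from its place (distance of wrap_box_mid from where it was at the start of the episode above 0.02 m).
It fails at once if the egg tub is tipped more than 20 degrees (angle between tub_rim's own z axis and vertical above 0.35 rad).
It fails at once if the lid is dropped onto the tub from more than about 20 mm (horizontal distance between lid_grip and tub_rim below 0.05 m and z of lid_grip in the frame of tub_rim between 0.04 and 0.09 m and linear speed of lid above 0.6 m/s and contact force between the fingers and lid below 0.05 N).
It also fails if it takes over 48 s, if anything falls off the work surface, if the arm or the gripper's body presses on something with over 40 N, if the wrist force passes 120 N, or if a joint passes its speed limit or range.

### The arm

A 6-joint arm with a two-finger parallel gripper is mounted at the origin on the work surface. World frame = base frame: x ahead of the robot, y to its left, z up, the work surface at z = 0. Lengths are in mm, angles in rad, forces in N, time in s.
With the tool pointing down it reaches from about 300 to 750 mm from the base axis. Payload 8.5 kg.
Tool frame: the origin (TCP) lies at the very end of the fingers, on their centre line; the grasp point (between the pads) lies 19 mm behind it (ctrl.pinch_z is the z of the grasp point in the tool frame, in mm); z points along the fingers, y is the direction in which the jaws open and shut (so a half turn about z gives the same grasp; the last joint's range is limited). The gripper opens to 88 mm and grips with 3 to 60 N. Pads are 18 mm wide; open, the fingers measure 123 mm over their backs; the gripper's body (75 mm by 187 mm) begins 45 mm behind the grasp point.
Start: joints at [1.041, 0.381, 1.297, -0, 1.464, -0.215], TCP at [170.286, 522.956, 238.748] pointing down, gripper open.
Joint ranges: [-3.11, 3.11], [-0.89, 2.33], [0.22, 2.48], [-1.42, 4.56], [0.17, 2.85], [-2.88, 2.88]. Speed limits (rad/s): [2.39, 2.39, 3.14, 3.14, 3.14, 3.14].

### API

Orientations are given as [roll, pitch, yaw] about the fixed x, y, z axes, in that order (R = Rz(yaw) Ry(pitch) Rx(roll)).
In Python, from cell import ctrl, eyes gives the robot as it stands.
- The arm moves only by the tool jog_arm, never from a script. Its argument "targets" is a list of rows, each an object of numbers: "rx", "ry", "rz": the turn, a rotation vector about the world's x, y, z in rad; "x", "y", "z": the shift along the world's x, y, z in cm; "gripper": the closure, from 0 (fully open) to 1 (shut). In form: [{"rx": .., "ry": .., "rz": .., "x": .., "y": .., "z": .., "gripper": ..}, ...]. A call has 1 to 12 rows; each row is the pose to reach, as a shift and turn from the pose commanded when the call began; what a row does not reach only later rows make up. A row lasts 1/10 s, in which the tool goes at most 50 mm and 8.59 degrees, less where a joint would pass 70% of its speed; a pose out of reach is approached as far as the arm can. A call with a gripper value outside its range is refused whole. The fingers move at their own pace and stop on an object; "newtons" is the grip in N (left out, the last holds). Time passes only in rows, so rows that repeat a pose let the fingers close. It gives the time, the measured TCP pose, the force and the opening at its end, in the units of the state.
- ctrl.get_obs(): the state, without advancing time (a new reading comes with each control period).
- eyes.get_image(name): name is "side" or "top"; returns the picture (384x512x3 uint8, red, green, blue); there is no depth.
- eyes.calibration(name): a dict with "mtx" (3x3 intrinsics, pixels), "dist_coeffs" ([k1, k2, p1, p2, k3] as OpenCV has them; the pictures are not rectified), "position" and "attitude" of the camera in the world. Camera axes: x right, y down, z forward; pixel columns grow to the right and rows downward; lengths in mm; the calibration is good to about 2 mm. A picture is of the moment at which its call begins. calibration takes no time and is no camera call.
- ctrl.hand_in(): hands the job in, once; it reports no verdict.
The state is a dict: "t": time; "qpos": joint angles; "qvel": joint speeds; "joint_efforts": joint torques, N m; "tool_pos": TCP position; "eef_rot": TCP orientation; "contact_force": force on the tool from outside, world axes, zero at the start; "ft_torque": the same for the moment, N m; "opening": finger opening in mm.
Only numpy, scipy, OpenCV 4.12 (cv2) and the standard library are available. Lean on these libraries where they do the work, as an engineer would, in place of code of your own. Each camera call takes 0.05 s, during which the arm holds its last target.

## Working session

There is one attempt and no reset: what is moved stays moved. The work goes in short steps, Python scripts to look and compute and a tool call to move; the robot and the scene stay as the last step left them, time stands still between calls to the robot, and variables do not carry over. Pictures are saved under pics/ and viewed, and the job is handed in when it is done.

Besides the shell and the picture viewer there is one more tool, called after ">>>" by a JSON object that holds its "fn" and its "kwargs". jog_arm: Moves the arm, as the interface text tells. Its arguments: {"type":"object","properties":{"targets":{"type":"array","items":{"type":"object","properties":{"rx":{"type":"number"},"ry":{"type":"number"},"rz":{"type":"number"},"x":{"type":"number"},"y":{"type":"number"},"z":{"type":"number"},"gripper":{"type":"number"}}}},"newtons":{"type":"number"}},"required":["targets"]}

```bash
mkdir -p pics; ls; python3 - <<'E'
from cell import ctrl, eyes
import cv2
for n in ("side","top"):
    im=eyes.get_image(n); cv2.imwrite(f"pics/{n}0.png",im[:,:,::-1])
    print(n,eyes.calibration(n))
print(ctrl.get_obs(), ctrl.pinch_z)
E
```

```text
pics
side {'mtx': array([[371.41601278,   0.        , 256.95593997],
       [  0.        , 371.41601278, 187.95866751],
       [  0.        ,   0.        ,   1.        ]]), 'dist_coeffs': array([-0.07660018,  0.        ,  0.        ,  0.        ,  0.        ]), 'position': array([232.69708877, 474.83502662, 583.13580677]), 'attitude': array([-2.23418186e+00,  1.57815740e-03, -2.44413111e+00])}
top {'mtx': array([[395.52780909,   0.        , 254.27927057],
       [  0.        , 395.52780909, 190.39118674],
       [  0.        ,   0.        ,   1.        ]]), 'dist_coeffs': array([0.04199754, 0.        , 0.        , 0.        , 0.        ]), 'position': array([450.98491385,  17.54809768, 948.24418271]), 'attitude': array([-2.9330604 , -0.00397316, -1.65631165])}
{'t': 0.1, 'qpos': array([ 1.04070155e+00,  3.81095959e-01,  1.29814292e+00, -6.70548606e-06,
        1.46358429e+00, -2.15307490e-01]), 'qvel': array([ 0.0013286 ,  0.00108557, -0.00182018, -0.00095265,  0.00057371,
        0.00022046]), 'joint_efforts': array([ 4.83541735e-03, -4.38645709e+01, -2.24914438e+01,  7.15394388e-02,
        3.41994152e-02, -5.53215330e-05]), 'tool_pos': array([170.168767  , 522.75532697, 238.2312314 ]), 'eef_rot': array([-3.14038913e+00, -2.56384323e-04,  2.82680593e+00]), 'contact_force': array([-0.57877418,  0.5973998 ,  0.36897731]), 'ft_torque': array([-0.0168751 ,  0.00620039, -0.00854121]), 'opening': 87.83403027796165} -18.700000000000003
```

View pics/side0.png

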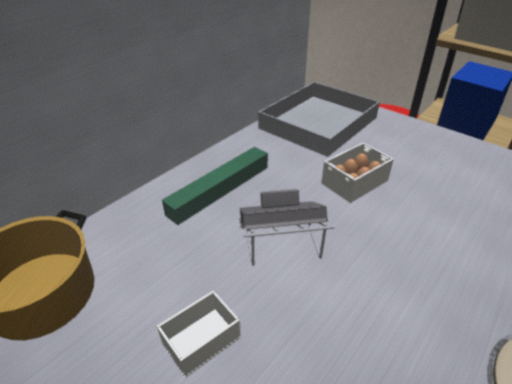

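View pics/top0.png

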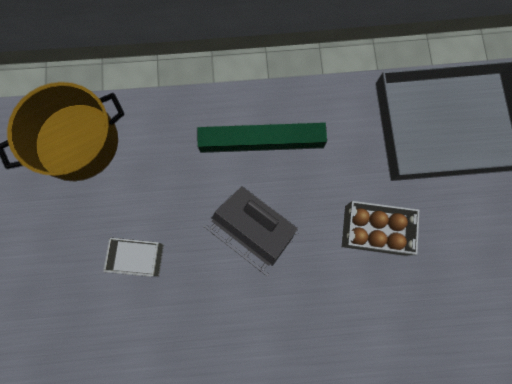

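```bash
python3 - <<'E'
import cv2,numpy as np
t=cv2.imread("pics/top0.png"); s=cv2.imread("pics/side0.png")
def crop(im,x,y,w,h,k): return cv2.convertScaleAbs(cv2.resize(im[y:y+h,x:x+w],None,fx=k,fy=k,interpolation=cv2.INTER_CUBIC),alpha=1.6)
cv2.imwrite("pics/c1.png",crop(t,195,175,110,105,5.5))
cv2.imwrite("pics/c2.png",crop(t,335,190,95,75,8))
cv2.imwrite("pics/c3.png",crop(s,230,180,110,85,7))
cv2.imwrite("pics/c4.png",crop(s,315,140,85,65,9))
E
```

```text
(no output)
```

View pics/c1.png

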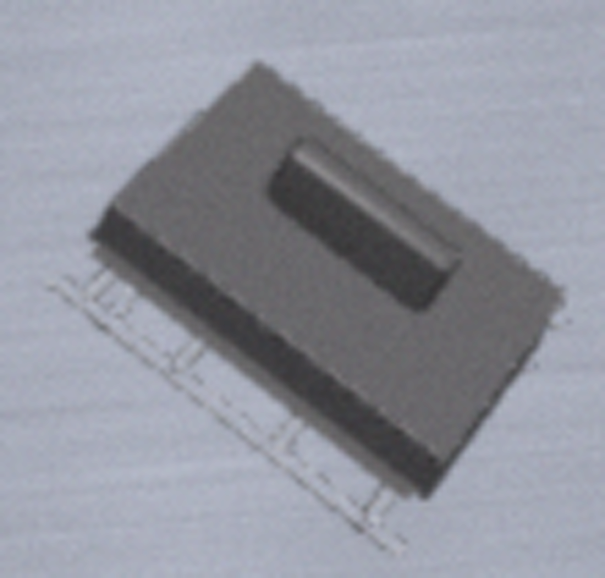

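View pics/c2.png

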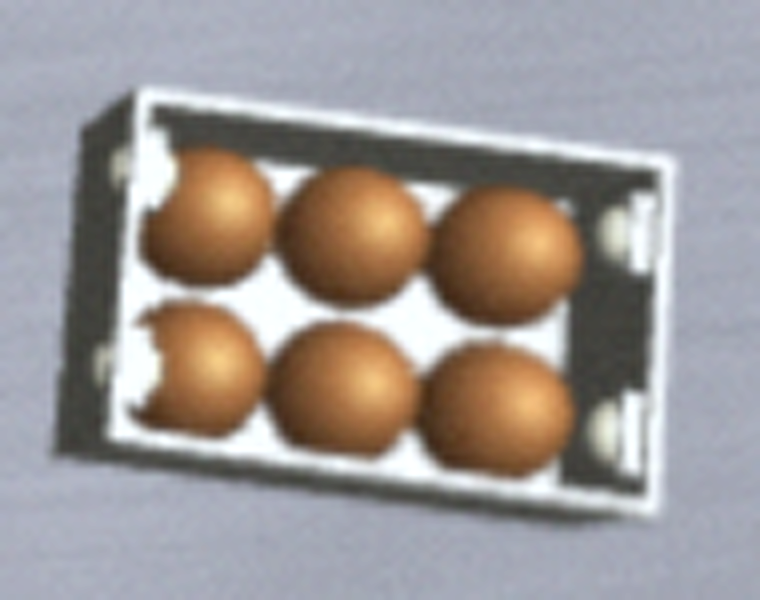

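View pics/c3.png

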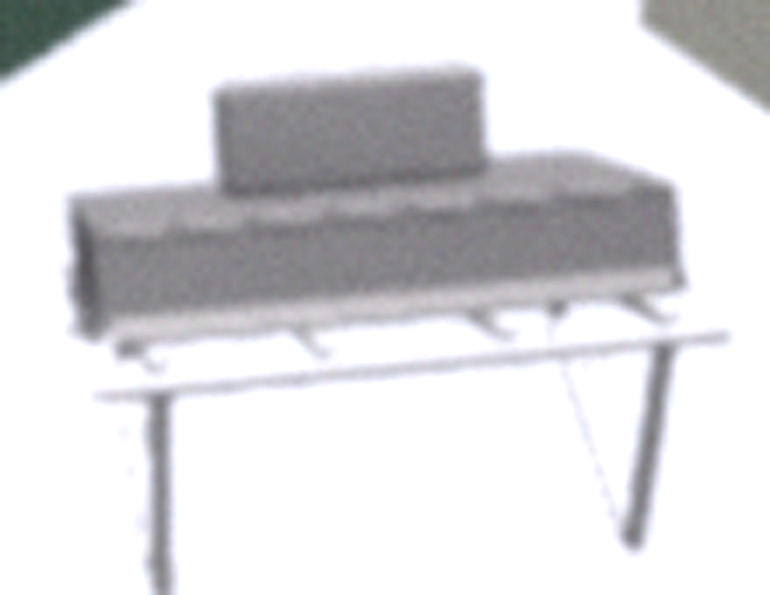

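View pics/c4.png

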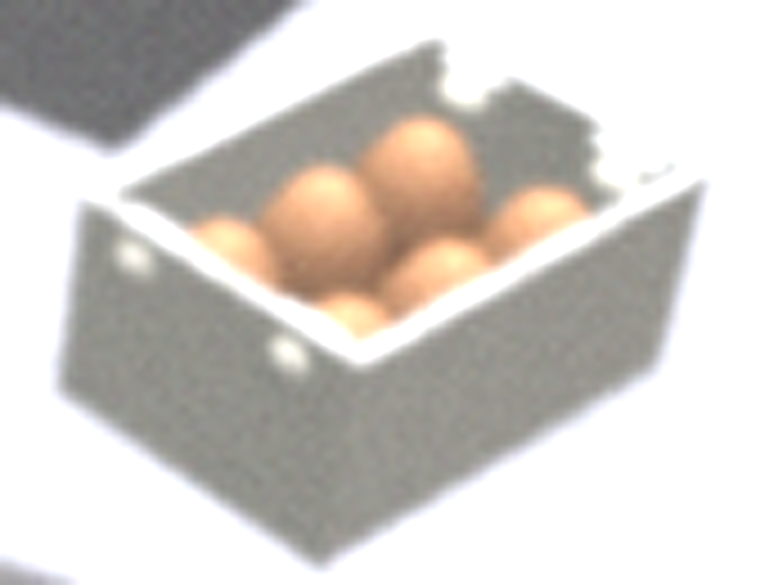

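```bash
cat > h.py <<'E'
import numpy as np, cv2
from cell import ctrl, eyes
from scipy.spatial.transform import Rotation as Ro
def cam(n):
    c=eyes.calibration(n); return c["mtx"],c["dist_coeffs"],c["position"],Ro.from_euler('xyz',c["attitude"]).as_matrix()
def rays(n,px):
    K,d,p,R=cam(n); u=cv2.undistortPoints(np.array(px,float).reshape(-1,1,2),K,d).reshape(-1,2)
    v=np.c_[u,np.ones(len(u))]@R.T; return p,v/np.linalg.norm(v,axis=1)[:,None]
def onplane(n,px,z):
    p,v=rays(n,px); return p+v*((z-p[2])/v[:,2])[:,None]
def tri(a,b):
    p,v=rays("top",a); q,w=rays("side",b); out=[];e=[]
    for i in range(len(v)):
        A=np.c_[v[i],-w[i]]; s=np.linalg.lstsq(A,q-p,rcond=None)[0]
        P,Q=p+s[0]*v[i],q+s[1]*w[i]; out.append((P+Q)/2); e.append(np.linalg.norm(P-Q))
    return np.array(out),np.array(e)
def proj(n,P):
    K,d,p,R=cam(n); return cv2.projectPoints(np.array(P,float).reshape(-1,3),cv2.Rodrigues(R.T)[0],-R.T@p,K,d)[0].reshape(-1,2)
def un(px,x,y,k): return (np.array(px,float)+.5)/k-.5+[x,y]
E
python3 - <<'E'
from h import *
np.set_printoptions(precision=1,suppress=True)
T=un([(137,90),(675,155),(657,515),(108,437)],335,190,8)
S=un([(433,40),(705,183),(362,362),(85,200)],315,140,9) # far-left?, right, near, left
P=onplane("top",T,70); print("tub top",P,P.mean(0),[np.linalg.norm(P[i]-P[i-1]) for i in range(4)])
print("proj side",proj("side",P), S)
P2=onplane("side",S,70); print("tub side",P2,P2.mean(0))
F=un([(290,152),(443,272),(420,310),(270,195)],195,175,5.5)
G=un([(215,90),(480,70),(487,158),(222,190)],230,180,7)
Q,e=tri(F,G); print(Q,e,[np.linalg.norm(Q[i]-Q[i-1]) for i in range(4)])
C=un([(257,62),(565,293),(437,462),(112,207)],195,175,5.5)
print("proj plate side",C)
E
```

```text
tub top [[ 593.4 -218.5   70. ]
 [ 562.5 -364.9   70. ]
 [ 464.7 -342.7   70. ]
 [ 497.8 -197.2   70. ]] [ 529.6 -280.8   70. ] [np.float64(97.93516890302084), np.float64(149.6133510968808), np.float64(100.28395011800905), np.float64(149.2571532778726)]
proj side [[325.5 161.4]
 [364.  142.2]
 [394.9 158.7]
 [355.9 180.2]] [[362.7 144. ]
 [392.9 159.9]
 [354.8 179.8]
 [324.  161.8]]
tub side [[ 560.9 -354.2   70. ]
 [ 466.4 -334.4   70. ]
 [ 500.6 -196.9   70. ]
 [ 595.3 -214.7   70. ]] [ 530.8 -275.    70. ]
[[604.9  17.5 110.2]
 [551.7 -38.2 111. ]
 [540.5 -29.   89.3]
 [593.2  27.3  84.6]] [5.  2.4 3.3 6.2] [np.float64(29.791117209849034), np.float64(77.05328376911022), np.float64(26.204000074404284), np.float64(77.29624087105255)]
proj plate side [[241.3 185.9]
 [297.3 227.9]
 [274.  258.6]
 [215.  212.2]]
```

```bash
python3 - <<'E'
from h import *
np.set_printoptions(precision=1,suppress=True)
F=un([(290,152),(443,272),(420,310),(270,195)],195,175,5.5)
G=un([(215,90),(480,70),(487,158),(222,190)],230,180,7)
C=un([(257,62),(565,293),(437,462),(112,207)],195,175,5.5)
D=un([(672,187),(95,237)],230,180,7)  # side: plate upper edge near corners: right(=-y end), left(+y end)
th=np.radians(35)
def solve(yaw,use):
    y=np.array([np.cos(yaw),np.sin(yaw),0]); h=np.array([-y[1],y[0],0]) # uphill: -x,+y
    x=h*np.cos(th)+np.array([0,0,np.sin(th)]); z=np.cross(x,y); 
    if z[2]<0: y2=-y; z=-z
    rows=[];rhs=[];k=[]
    def add(n,px,off,cx,cy,w=1):
        p,v=rays(n,[px]); v=v[0]; S=np.array([[0,-v[2],v[1]],[v[2],0,-v[0]],[-v[1],v[0],0]])
        A=np.c_[S, S@(cx*x), S@(cy*y)]/ (np.linalg.norm(p-[570,0,90]))
        rows.append(A); rhs.append(S@(p-off)/np.linalg.norm(p-[570,0,90])); k.append((n,px,off,cx,cy))
    # fin rear face (towards uphill, +x): x=+7
    fin=[7*x+40*y+12*z,7*x-40*y+12*z,7*x-40*y-22*z,7*x+40*y-22*z]
    for n,X in(("top",F),("side",G)):
        if n in use:
            for i in range(4): add(n,X[i],fin[i],0,0)
    if "top" in use:
      for i,(sx,sy) in enumerate([(-1,1),(-1,-1),(1,-1),(1,1)]): add("top",C[i],-22*z,sx,sy)
    if "side" in use:
      for i,(sx,sy) in enumerate([(1,-1),(1,1)]): add("side",D[i],-22*z,sx,sy)
    A=np.vstack(rows);b=np.hstack(rhs); s,res,_,_=np.linalg.lstsq(A,b,rcond=None)
    r=[proj(n,s[:3]+off+cx*s[3]*x+cy*s[4]*y)[0]-px for n,px,off,cx,cy in k]
    return s,np.array(r),x,y,z
for use in (("top",),("side",),("top","side")):
  for yd in (45,46,47,48,49):
    s,r,x,y,z=solve(np.radians(yd),use); print(use,yd,s,np.sqrt((r**2).mean()))
s,r,x,y,z=solve(np.radians(47),("top","side")); print(r,x,y,z)
E
```

```text
('top',) 45 [581.6 -13.   56.6  57.8  83.8] 1.1622871207862115
('top',) 46 [582.6 -13.   50.4  58.3  84.4] 0.8673800672982656
('top',) 47 [583.2 -12.9  47.2  58.6  84.7] 0.6908172270720828
('top',) 48 [583.3 -12.8  47.3  58.7  84.7] 0.7206024498512899
('top',) 49 [583.  -12.6  50.5  58.5  84.4] 0.9376010697056592
('side',) 45 [593.2 -28.1  80.9  79.4  80.7] 1.021161981572872
('side',) 46 [592.4 -26.6  82.   74.1  81.2] 0.9356579193804355
('side',) 47 [591.4 -24.8  83.4  69.2  81.7] 0.9123447034232424
('side',) 48 [590.1 -22.8  85.2  64.8  82. ] 0.9536134358597912
('side',) 49 [588.6 -20.4  87.3  60.7  82.3] 1.0510945879449987
('top', 'side') 45 [577.5 -11.1  98.6  55.3  80. ] 1.4318746931741033
('top', 'side') 46 [577.7 -10.9  98.6  55.3  80.1] 1.2710892077157387
('top', 'side') 47 [577.9 -10.7  98.5  55.3  80.2] 1.1950938509975402
('top', 'side') 48 [578.1 -10.5  98.4  55.2  80.3] 1.2201799996597682
('top', 'side') 49 [578.3 -10.4  98.4  55.1  80.3] 1.340927056695255
[[-0.8 -1.6]
 [ 0.9 -0.6]
 [-1.1  1.1]
 [-2.5 -0.3]
 [ 0.7 -0.8]
 [ 1.4 -0.9]
 [ 1.5  2.9]
 [ 0.9  1.5]
 [ 0.4 -1.3]
 [-0.5 -0.9]
 [ 0.1 -1. ]
 [-0.4 -1.7]
 [ 0.6 -0.6]
 [ 0.9 -0.8]] [-0.6  0.6  0.6] [0.7 0.7 0. ] [ 0.4 -0.4  0.8]
```

```bash
python3 - <<'E'
import cv2,numpy as np
t=cv2.imread("pics/top0.png"); s=cv2.imread("pics/side0.png")
def crop(im,x,y,w,h,k,a,b):
    c=im[y:y+h,x:x+w].astype(float); c=np.clip((c-a)*255/(b-a),0,255).astype(np.uint8)
    return cv2.resize(c,None,fx=k,fy=k,interpolation=cv2.INTER_LINEAR)
cv2.imwrite("pics/d1.png",crop(t,208,185,92,80,8,20,90))
cv2.imwrite("pics/d3.png",crop(s,235,185,98,55,8,30,100))
E
```

```text
(no output)
```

View pics/d1.png

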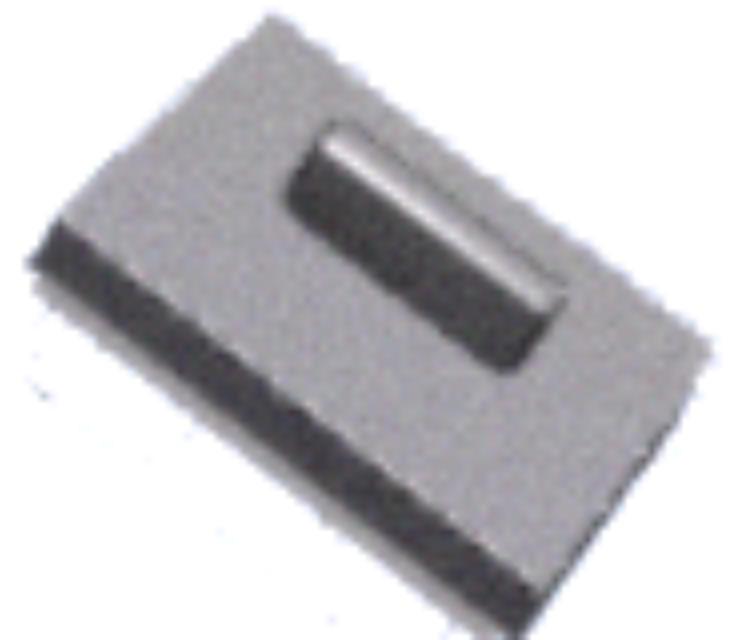

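View pics/d3.png

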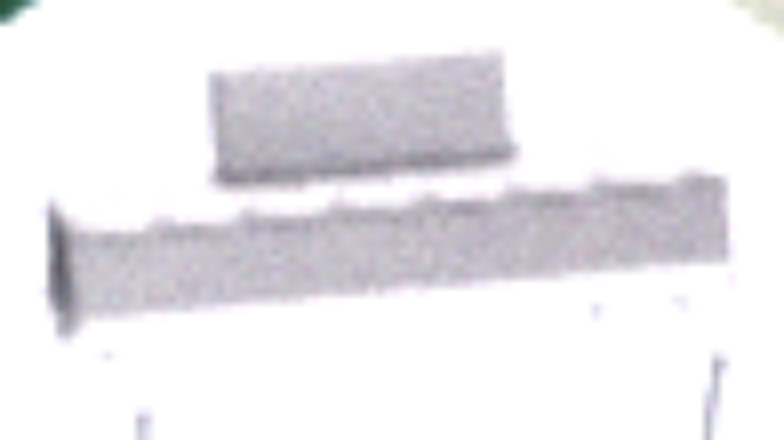

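```bash
python3 - <<'E'
from h import *
np.set_printoptions(precision=1,suppress=True)
a=lambda q:un(q,208,185,8); b=lambda q:un(q,235,185,8)
th=np.radians(35)
def solve(yaw,use):
    y=np.array([np.cos(yaw),np.sin(yaw),0]); h=np.array([-y[1],y[0],0])
    x=h*np.cos(th)+np.array([0,0,np.sin(th)]); z=-np.cross(x,y)
    rows=[];rhs=[];k=[]
    L=[("top",a([(436.5,230)])[0],7*x+12*z,0,0),("top",a([(456,206)])[0],-7*x+12*z,0,0),("side",b([(356,64)])[0],-7*x+12*z,0,0)]
    for px,sx,sy in [((272,13),-1,1),((712,352),-1,-1),((540,588),1,-1),((60,220),1,1)]: L.append(("top",a([px])[0],-22*z,sx,sy))
    for px,sx,sy in [((725,178),1,-1),((70,235),1,1)]: L.append(("side",b([px])[0],-22*z,sx,sy))
    L=[l for l in L if l[0] in use]
    for n,px,off,cx,cy in L:
        p,v=rays(n,[px]); v=v[0]; S=np.array([[0,-v[2],v[1]],[v[2],0,-v[0]],[-v[1],v[0],0]]); d=np.linalg.norm(p-[570,0,90])
        rows.append(np.c_[S, S@(cx*x), S@(cy*y)]/d); rhs.append(S@(p-off)/d)
    s=np.linalg.lstsq(np.vstack(rows),np.hstack(rhs),rcond=None)[0]
    r=np.array([proj(n,s[:3]+off+cx*s[3]*x+cy*s[4]*y)[0]-px for n,px,off,cx,cy in L])
    return s,r
for u in (("top",),("top","side")):
  for yd in (45,46,47,48,49):
    s,r=solve(np.radians(yd),u); print(u,yd,s,np.sqrt((r**2).mean()))
  print(solve(np.radians(47),u)[1])
for yd in (46.5,47.5):
  y=np.radians(yd)
P=onplane("top",a([(272,13),(712,352)]),60);d=P[0]-P[1];print(np.degrees(np.arctan2(d[1],d[0])))
P=onplane("top",a([(60,220),(540,588)]),120);d=P[0]-P[1];print(np.degrees(np.arctan2(d[1],d[0])))
P=onplane("top",a([(325,150),(548,310)]),112);d=P[0]-P[1];print(np.degrees(np.arctan2(d[1],d[0])))
E
```

```text
('top',) 45 [567.1  -9.7 152.5  50.1  74.9] 1.0810433187556094
('top',) 46 [572.9 -10.8 111.7  52.7  78.7] 0.6557583318658157
('top',) 47 [575.8 -11.4  90.7  54.1  80.6] 0.3318433279842551
('top',) 48 [575.6 -11.3  92.7  54.   80.4] 0.39687744330188884
('top',) 49 [572.3 -10.5 117.4  52.5  78.1] 0.7611790868404645
[[-0.6  0.1]
 [ 0.1 -0.4]
 [ 0.2  0.1]
 [ 0.2  0.1]
 [-0.3  0.4]
 [ 0.4 -0.4]]
('top', 'side') 45 [576.1 -10.9  94.3  53.3  80.2] 1.0664885600637528
('top', 'side') 46 [576.3 -10.8  94.2  53.3  80.3] 0.8055754748231938
('top', 'side') 47 [576.5 -10.7  94.   53.3  80.4] 0.6904993523532938
('top', 'side') 48 [576.7 -10.5  93.9  53.2  80.5] 0.7885609625768307
('top', 'side') 49 [576.9 -10.4  93.7  53.1  80.5] 1.0415015857929875
[[-1.  -0.4]
 [-0.2 -0.9]
 [ 0.7 -0.8]
 [-0.2 -0.2]
 [-0.2 -0.2]
 [-0.5 -0.2]
 [ 0.2 -1.1]
 [ 1.2  0.8]
 [ 1.2  0.7]]
46.99350653529903
47.809194941454116
49.12967714294725
```

```bash
cat > g.py <<'E'
from h import *
np.set_printoptions(precision=4,suppress=True)
yaw=np.radians(47.3);th=np.radians(35)
yl=np.array([np.cos(yaw),np.sin(yaw),0]);h=np.array([-yl[1],yl[0],0])
xl=h*np.cos(th)+np.array([0,0,np.sin(th)]); zl=-np.cross(xl,yl)
grip=np.array([576.3,-10.7,93.5])
Rg=np.c_[np.cross(-xl,-zl),-xl,-zl]
hz=-h; Rv=np.c_[np.cross(hz,[0,0,-1]),hz,[0,0,-1]]
def cmd(R,p):
    o=ctrl.get_obs(); R0=Ro.from_euler('xyz',o["eef_rot"])
    rv=(Ro.from_matrix(R)*R0.inv()).as_rotvec()
    print("rot",rv,np.degrees(np.linalg.norm(rv)),"shift cm",(p-o["tool_pos"])/10)
E
python3 - <<'E'
from g import *
print(xl,yl,zl, np.linalg.det(Rg))
cmd(Rv,np.array([540,20,300])); cmd(Rg,grip+19*-zl+90*zl)
print(onplane("top",[(198,128),(326,124),(326,146),(199,150)],50))
E
```

```text
[-0.602   0.5555  0.5736] [0.6782 0.7349 0.    ] [ 0.4215 -0.389   0.8192] 0.9999999999999997
rot [ 0.0001 -0.0015 -2.0013] 114.6640722558775 shift cm [ 36.9831 -50.2755   6.1769]
rot [-0.1825  0.6977 -1.9294] 118.01609816886604 shift cm [ 43.606  -56.1073  -8.6571]
[[ 803.6648  119.0373   50.    ]
 [ 787.9176 -187.8435   50.    ]
 [ 733.0247 -181.1702   50.    ]
 [ 748.5487  119.8493   50.    ]]
```

>>> {"fn": "jog_arm", "kwargs": {"targets": [{"rz":-0.15,"x":2,"y":-3,"z":3},{"rz":-0.3,"x":5,"y":-7,"z":6},{"rz":-0.45,"x":8,"y":-11,"z":6},{"rz":-0.6,"x":11,"y":-15,"z":6},{"rz":-0.75,"x":14,"y":-19,"z":6},{"rz":-0.9,"x":17,"y":-23,"z":6},{"rz":-1.05,"x":20,"y":-27,"z":6},{"rz":-1.2,"x":23,"y":-31,"z":6},{"rz":-1.35,"x":26,"y":-35,"z":6},{"rz":-1.5,"x":29,"y":-39,"z":6},{"rz":-1.65,"x":32,"y":-43,"z":6},{"rz":-1.8,"x":35,"y":-47,"z":6}]}}

```text
invalid input
```

```bash
python3 - <<'E'
from g import *
cmd(Rg,grip+19*-zl+110*zl); print(ctrl.get_obs()["qpos"])
E
```

```text
rot [-0.1825  0.6977 -1.9294] 118.01609816886604 shift cm [ 44.449  -56.8852  -7.0188]
[ 1.0407  0.3811  1.2981 -0.      1.4636 -0.2153]
```

>>> {"fn": "jog_arm", "kwargs": {"targets": [{"rx":0,"ry":0,"rz":-0.15,"x":2,"y":-3,"z":3,"gripper":0},{"rx":0,"ry":0,"rz":-0.3,"x":5,"y":-7,"z":6,"gripper":0},{"rx":0,"ry":0,"rz":-0.45,"x":8,"y":-11,"z":6,"gripper":0},{"rx":0,"ry":0,"rz":-0.6,"x":11,"y":-15,"z":6,"gripper":0},{"rx":0,"ry":0,"rz":-0.75,"x":14,"y":-19,"z":6,"gripper":0},{"rx":0,"ry":0,"rz":-0.9,"x":17,"y":-23,"z":6,"gripper":0},{"rx":0,"ry":0,"rz":-1.05,"x":20,"y":-27,"z":6,"gripper":0},{"rx":0,"ry":0,"rz":-1.2,"x":23,"y":-31,"z":6,"gripper":0},{"rx":0,"ry":0,"rz":-1.35,"x":26,"y":-35,"z":6,"gripper":0},{"rx":0,"ry":0,"rz":-1.5,"x":29,"y":-39,"z":6,"gripper":0},{"rx":0,"ry":0,"rz":-1.65,"x":32,"y":-43,"z":6,"gripper":0},{"rx":0,"ry":0,"rz":-1.8,"x":35,"y":-47,"z":6,"gripper":0}], "newtons": 30}}

```text
t: 1.3
tool_pos: [516.7, 56.8, 298.5]
eef_rot: [-3.141, 0.0, 1.02]
contact_force: [0.5, 1.3, 0.8]
opening: 88.2
```

```bash
python3 - <<'E'
from g import *
cmd(Rg,grip+19*-zl+110*zl); print(ctrl.get_obs()["qpos"])
E
```

```text
rot [ 0.369   0.4874 -0.1886] 36.65603489917087 shift cm [  9.7957 -10.2896 -13.0507]
[-0.1186  0.2903  1.2609  0.0001  1.5909  0.432 ]
```

>>> {"fn": "jog_arm", "kwargs": {"targets": [{"rx":0.07,"ry":0.1,"rz":-0.04,"x":2,"y":-2,"z":0,"gripper":0},{"rx":0.15,"ry":0.2,"rz":-0.08,"x":4,"y":-4,"z":-2,"gripper":0},{"rx":0.22,"ry":0.29,"rz":-0.11,"x":6,"y":-6,"z":-4,"gripper":0},{"rx":0.29,"ry":0.39,"rz":-0.15,"x":8,"y":-8,"z":-6,"gripper":0},{"rx":0.369,"ry":0.487,"rz":-0.189,"x":9.8,"y":-10.3,"z":-8,"gripper":0},{"rx":0.369,"ry":0.487,"rz":-0.189,"x":9.8,"y":-10.3,"z":-8,"gripper":0},{"rx":0.369,"ry":0.487,"rz":-0.189,"x":9.8,"y":-10.3,"z":-8,"gripper":0}]}}

```text
t: 2.0
tool_pos: [614.2, -45.0, 216.6]
eef_rot: [-2.529, -0.003, 0.829]
contact_force: [0.2, 0.1, 0.3]
opening: 88.1
```

```bash
python3 - <<'E'
from g import *
cmd(Rg,grip+19*-zl+110*zl);cmd(Rg,grip+19*-zl+60*zl); print(ctrl.get_obs()["qpos"])
for n in ("side","top"):
    im=eyes.get_image(n); cv2.imwrite(f"pics/{n}1.png",im[:,:,::-1])
E
```

```text
rot [-0.0034  0.0002 -0.0039] 0.29792428912631724 shift cm [ 0.049  -0.11   -4.8527]
rot [-0.0034  0.0002 -0.0039] 0.29792428912631724 shift cm [-2.0587  1.8348 -8.9485]
[-0.3563  0.7646  0.7879  0.2637  2.1499  0.4654]
```

View pics/side1.png

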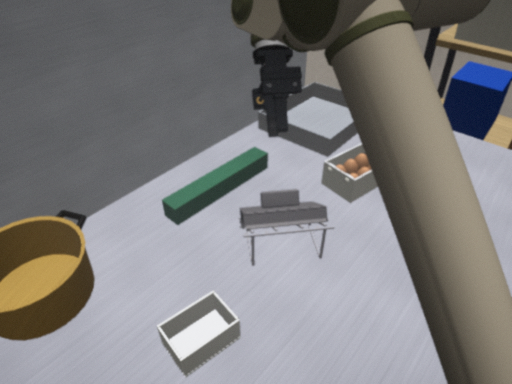

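>>> {"fn": "jog_arm", "kwargs": {"targets": [{"rx":0,"ry":0,"rz":0,"x":0,"y":0,"z":-4,"gripper":0},{"rx":-0.003,"ry":0,"rz":-0.004,"x":-1,"y":0.8,"z":-6.8,"gripper":0},{"rx":-0.003,"ry":0,"rz":-0.004,"x":-2.1,"y":1.8,"z":-8.9,"gripper":0},{"rx":-0.003,"ry":0,"rz":-0.004,"x":-2.9,"y":2.6,"z":-10.6,"gripper":0},{"rx":-0.003,"ry":0,"rz":-0.004,"x":-2.9,"y":2.6,"z":-10.6,"gripper":0},{"rx":-0.003,"ry":0,"rz":-0.004,"x":-2.9,"y":2.6,"z":-10.6,"gripper":0}]}}

```text
t: 2.7
tool_pos: [585.4, -17.7, 115.2]
eef_rot: [-2.537, -0.003, 0.828]
contact_force: [-0.4, 0.6, 0.5]
opening: 88.0
```

```bash
python3 - <<'E'
from g import *
cmd(Rg,grip+19*-zl)
o=ctrl.get_obs(); R=Ro.from_euler('xyz',o["eef_rot"]).as_matrix()
print(o["tool_pos"],[proj(n,[o["tool_pos"],o["tool_pos"]+60*R[:,0],o["tool_pos"]+44*R[:,1],o["tool_pos"]-44*R[:,1]]) for n in("top","side")])
for n in ("side","top"):
    im=eyes.get_image(n); c=im[:,:,::-1]; cv2.imwrite(f"pics/{n}2.png",cv2.resize(np.ascontiguousarray(c[130:280,190:350] if n=="side" else c[140:290,180:340]),None,fx=4,fy=4))
E
```

```text
rot [ 0.0021  0.0072 -0.0023] 0.4469510052179322 shift cm [-1.7082  1.4407 -3.7308]
[585.373  -17.7169 115.2436] [array([[263.8231, 208.4612],
       [241.6562, 191.5892],
       [273.4315, 197.4653],
       [253.494 , 220.2857]]), array([[279.6883, 186.3245],
       [250.7236, 188.6246],
       [276.2761, 185.309 ],
       [283.5132, 187.463 ]])]
```

View pics/side2.png

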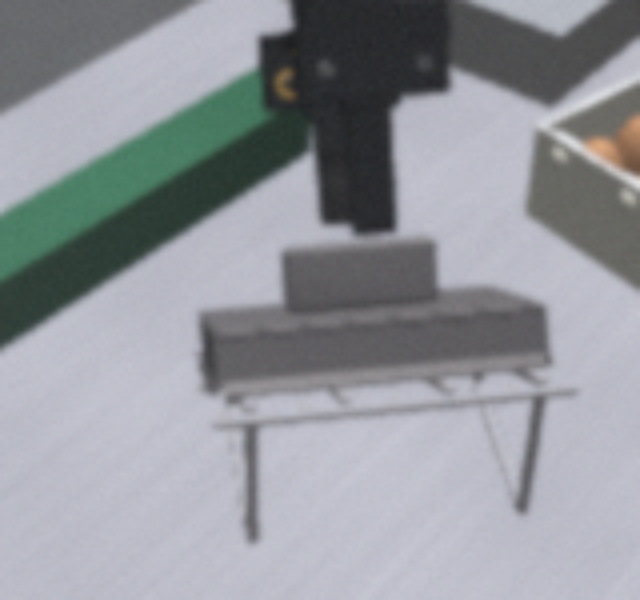

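View pics/top2.png

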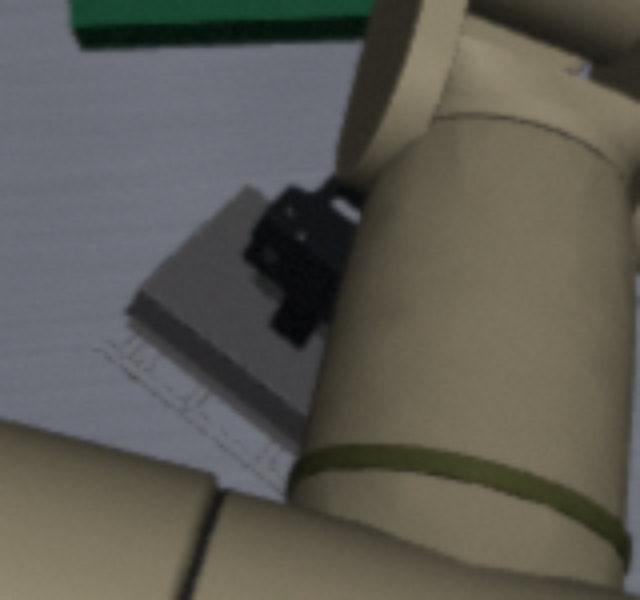

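>>> {"fn": "jog_arm", "kwargs": {"targets": [{"rx":0,"ry":0,"rz":0,"x":-0.4,"y":0.35,"z":-0.9,"gripper":0},{"rx":0,"ry":0,"rz":0,"x":-0.8,"y":0.7,"z":-1.7,"gripper":0},{"rx":0,"ry":0.007,"rz":0,"x":-1.2,"y":1.0,"z":-2.6,"gripper":0},{"rx":0,"ry":0.007,"rz":0,"x":-1.6,"y":1.3,"z":-3.4,"gripper":0},{"rx":0,"ry":0.007,"rz":0,"x":-1.6,"y":1.3,"z":-3.4,"gripper":0}]}}

```text
t: 3.3
tool_pos: [569.1, -5.4, 79.0]
eef_rot: [-2.53, 0.002, 0.826]
contact_force: [1.4, -1.5, 5.5]
opening: 87.5
```

```bash
python3 - <<'E'
from g import *
cmd(Rg,grip+19*-zl)
im=eyes.get_image("side"); c=im[:,:,::-1]; cv2.imwrite(f"pics/side3.png",cv2.resize(np.ascontiguousarray(c[160:260,220:340]),None,fx=6,fy=6))
E
```

```text
rot [ 0.001  -0.0022 -0.0007] 0.1440733855266056 shift cm [-0.085   0.206  -0.1086]
```

View pics/side3.png

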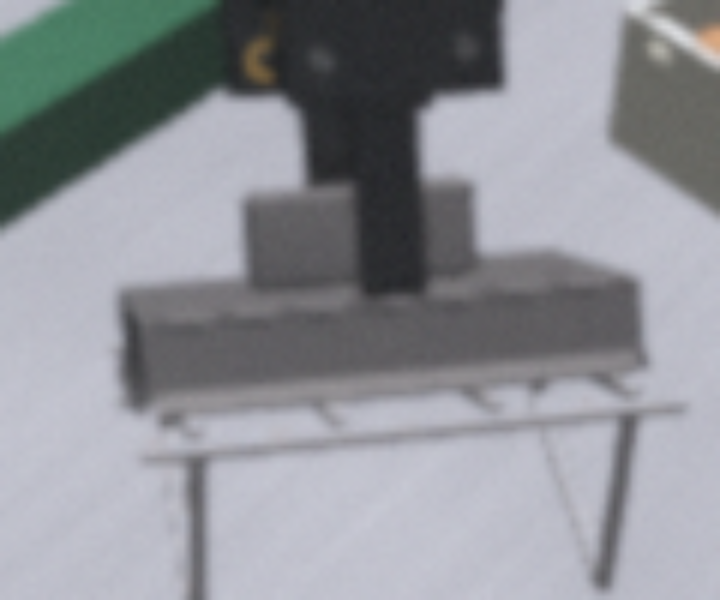

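>>> {"fn": "jog_arm", "kwargs": {"targets": [{"rx":0,"ry":0,"rz":0,"x":0.2,"y":0,"z":0.2,"gripper":0},{"rx":0,"ry":0,"rz":0,"x":0.2,"y":0,"z":0.2,"gripper":1},{"rx":0,"ry":0,"rz":0,"x":0.2,"y":0,"z":0.2,"gripper":1},{"rx":0,"ry":0,"rz":0,"x":0.2,"y":0,"z":0.2,"gripper":1},{"rx":0,"ry":0,"rz":0,"x":0.2,"y":0,"z":0.2,"gripper":1},{"rx":0,"ry":0,"rz":0,"x":0.2,"y":0,"z":0.2,"gripper":1},{"rx":0,"ry":0,"rz":0,"x":0.2,"y":0,"z":0.2,"gripper":1},{"rx":0,"ry":0,"rz":0,"x":0.2,"y":0,"z":0.2,"gripper":1}], "newtons": 40}}

```text
t: 4.15
tool_pos: [570.9, -5.2, 80.7]
eef_rot: [-2.528, 0.003, 0.826]
contact_force: [-0.6, -0.3, 1.0]
opening: 34.5
```

>>> {"fn": "jog_arm", "kwargs": {"targets": [{"rx":0,"ry":0,"rz":0,"x":0,"y":0,"z":0,"gripper":1},{"rx":0,"ry":0,"rz":0,"x":0,"y":0,"z":0,"gripper":1},{"rx":0,"ry":0,"rz":0,"x":0,"y":0,"z":0,"gripper":1},{"rx":0,"ry":0,"rz":0,"x":0,"y":0,"z":0,"gripper":1},{"rx":0,"ry":0,"rz":0,"x":0,"y":0,"z":0,"gripper":1}]}}

```text
t: 4.65
tool_pos: [570.9, -5.2, 80.8]
eef_rot: [-2.528, 0.003, 0.826]
contact_force: [0.4, 0.2, -0.7]
opening: 13.4
```

>>> {"fn": "jog_arm", "kwargs": {"targets": [{"rx":0,"ry":0,"rz":0,"x":0.4,"y":-0.4,"z":0.8,"gripper":1},{"rx":0,"ry":0,"rz":0,"x":0.8,"y":-0.8,"z":1.6,"gripper":1},{"rx":0,"ry":0,"rz":0,"x":1,"y":-1,"z":3,"gripper":1},{"rx":0,"ry":0,"rz":0,"x":1,"y":-1,"z":6,"gripper":1},{"rx":0,"ry":0,"rz":0,"x":1,"y":-1,"z":9,"gripper":1},{"rx":0,"ry":0,"rz":0,"x":1,"y":-1,"z":12,"gripper":1},{"rx":0,"ry":0,"rz":0,"x":1,"y":-1,"z":12,"gripper":1},{"rx":0,"ry":0,"rz":0,"x":1,"y":-1,"z":12,"gripper":1}]}}

```text
t: 5.45
tool_pos: [581.1, -15.5, 201.0]
eef_rot: [-2.53, 0.003, 0.826]
contact_force: [0.0, 0.4, -2.5]
opening: 13.3
```

```bash
cat >> g.py <<'E'
# level lid over tub: lid x (fin normal) angle; tub yaw
tub=np.array([529.8,-280.5,70.]); ty=-0.217
Yt=np.array([np.cos(ty),np.sin(ty),0]); Rt=np.c_[np.cross(Yt,[0,0,-1]),Yt,[0,0,-1]]
E
python3 - <<'E'
from g import *
o=ctrl.get_obs();print(o["opening"],o["qpos"])
cmd(Rt,tub+[0,0,120]); print(Rt)
im=eyes.get_image("side"); c=im[:,:,::-1]; cv2.imwrite(f"pics/side4.png",c)
E
```

```text
13.288295755704263 [-0.3318  0.701   0.962   0.2586  2.037   0.4639]
rot [-0.2839 -0.55    0.5117] 46.01323475918623 shift cm [ -5.1276 -26.4997  -1.0987]
[[ 0.2153  0.9765  0.    ]
 [ 0.9765 -0.2153  0.    ]
 [ 0.      0.     -1.    ]]
```

View pics/side4.png

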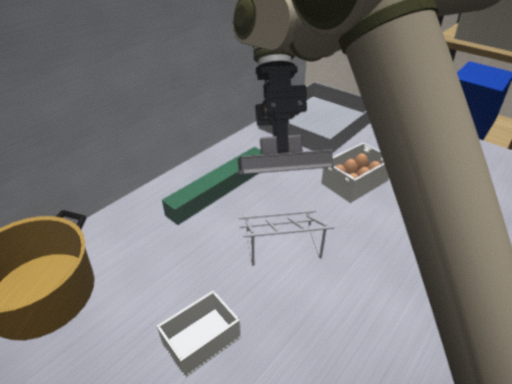

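>>> {"fn": "jog_arm", "kwargs": {"targets": [{"rx":-0.03,"ry":-0.055,"rz":0.05,"x":-0.5,"y":-2.5,"z":0,"gripper":1},{"rx":-0.06,"ry":-0.11,"rz":0.1,"x":-1,"y":-5,"z":0,"gripper":1},{"rx":-0.09,"ry":-0.165,"rz":0.15,"x":-1.5,"y":-8,"z":0,"gripper":1},{"rx":-0.12,"ry":-0.22,"rz":0.2,"x":-2,"y":-11,"z":0,"gripper":1},{"rx":-0.15,"ry":-0.275,"rz":0.25,"x":-2.5,"y":-14,"z":0,"gripper":1},{"rx":-0.18,"ry":-0.33,"rz":0.31,"x":-3,"y":-17,"z":0,"gripper":1},{"rx":-0.21,"ry":-0.4,"rz":0.37,"x":-3.5,"y":-20,"z":0,"gripper":1},{"rx":-0.24,"ry":-0.46,"rz":0.43,"x":-4,"y":-23,"z":0,"gripper":1},{"rx":-0.265,"ry":-0.51,"rz":0.48,"x":-4.6,"y":-25,"z":0,"gripper":1},{"rx":-0.284,"ry":-0.55,"rz":0.512,"x":-5.1,"y":-26.5,"z":0,"gripper":1},{"rx":-0.284,"ry":-0.55,"rz":0.512,"x":-5.1,"y":-26.5,"z":0,"gripper":1},{"rx":-0.284,"ry":-0.55,"rz":0.512,"x":-5.1,"y":-26.5,"z":0,"gripper":1}]}}

```text
t: 6.7
tool_pos: [529.7, -279.8, 199.9]
eef_rot: [-3.138, -0.001, 1.353]
contact_force: [0.1, 0.1, -0.5]
opening: 13.6
```

```bash
python3 - <<'E'
from g import *
cmd(Rt,tub+[0,0,145])
for n in ("side","top"):
    c=eyes.get_image(n)[:,:,::-1]; cv2.imwrite(f"pics/{n}5.png",c)
E
```

```text
rot [-0.0016 -0.0036  0.0011] 0.23653017150130753 shift cm [ 0.0107 -0.0706  1.5143]
```

View pics/side5.png

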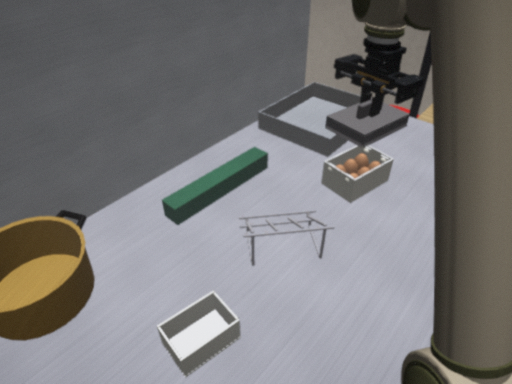

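View pics/top5.png

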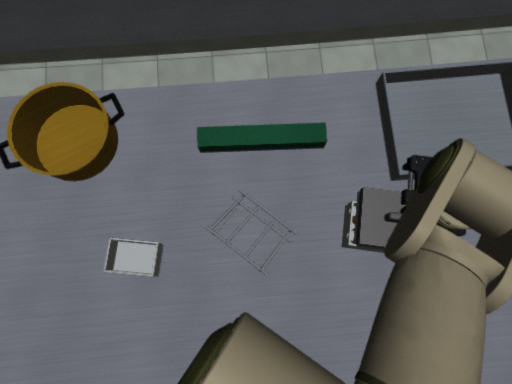

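>>> {"fn": "jog_arm", "kwargs": {"targets": [{"rx":0,"ry":0,"rz":0,"x":0,"y":0,"z":-2,"gripper":1},{"rx":-0.002,"ry":-0.003,"rz":0,"x":0,"y":-0.1,"z":-4,"gripper":1},{"rx":-0.002,"ry":-0.003,"rz":0,"x":0,"y":-0.1,"z":-5.5,"gripper":1},{"rx":-0.002,"ry":-0.003,"rz":0,"x":0,"y":-0.1,"z":-5.5,"gripper":1},{"rx":-0.002,"ry":-0.003,"rz":0,"x":0,"y":-0.1,"z":-5.5,"gripper":1}]}}

```text
t: 7.3
tool_pos: [530.4, -280.8, 146.0]
eef_rot: [3.14, 0.002, 1.355]
contact_force: [0.9, 0.0, -1.9]
opening: 13.6
```

```bash
python3 - <<'E'
from g import *
cmd(Rt,tub+[0,0,75])
t=eyes.get_image("top")[:,:,::-1]; s=eyes.get_image("side")[:,:,::-1]
cv2.imwrite("pics/side6f.png",s);cv2.imwrite("pics/top6f.png",t)
def crop(im,x,y,w,h,k,a,b):
    c=im[y:y+h,x:x+w].astype(float); c=np.clip((c-a)*255/(b-a),0,255).astype(np.uint8)
    return cv2.resize(c,None,fx=k,fy=k,interpolation=cv2.INTER_LINEAR)
cv2.imwrite("pics/s6.png",crop(s,310,80,110,120,5,0,200))
cv2.imwrite("pics/t6.png",crop(t,330,170,110,95,6,0,160))
E
```

```text
rot [ 0.0021  0.0015 -0.0009] 0.1574155641198548 shift cm [-0.0629  0.0337 -0.0996]
```

View pics/s6.png

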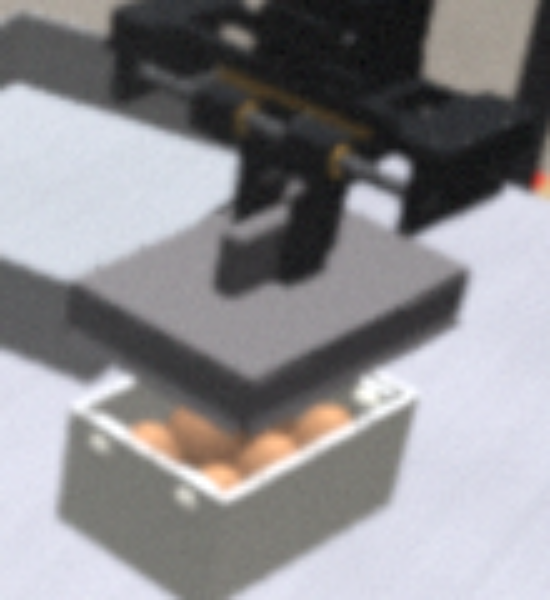

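View pics/t6.png

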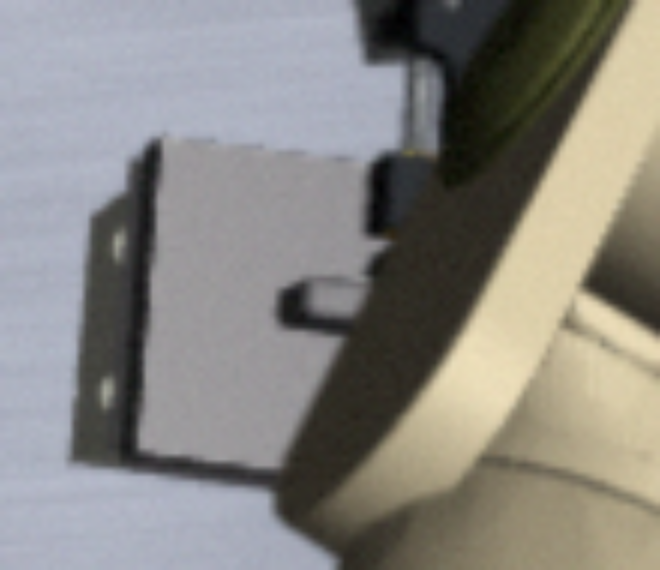

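```bash
python3 - <<'E'
from g import *
np.set_printoptions(precision=1,suppress=True)
tx=np.array([np.cos(-.217),np.sin(-.217),0]);tyv=np.array([-tx[1],tx[0],0])
side=un([(70,290),(252,383),(468,268)],310,80,5); top=un([(160,138),(137,453)],330,170,6)
rim=un([(75,403),(228,502),(415,395)],310,80,5)
for zp in (142,144,146):
    S=onplane("side",side,zp); T=onplane("top",top,zp)
    print(zp,"side corners",S.round(1).tolist(),"diag c",(S[0]+S[2])/2,"len",np.linalg.norm(S[0]-S[1]),np.linalg.norm(S[1]-S[2]))
    m=T.mean(0); d=T[0]-T[1]; print("  top end mid",m,"len",np.linalg.norm(d),"yaw",np.arctan2(d[1],d[0]),"centre@80",m-80*tyv)
    d=S[1]-S[2];print("  side yaw",np.arctan2(-d[0],d[1]), np.arctan2(*(S[0]-S[1])[[1,0]]))
r=onplane("side",rim,70); print("rim side",r,"c",(r[0]+r[2])/2)
d=r[1]-r[2];print(np.arctan2(-d[0],d[1]),np.arctan2(*(r[0]-r[1])[[1,0]]))
E
```

```text
142 side corners [[598.9, -204.3, 142.0], [495.5, -187.5, 142.0], [462.5, -348.4, 142.0]] diag c [ 530.7 -276.3  142. ] len 104.80055723703242 164.24962811421764
  top end mid [ 544.8 -199.5  142. ] len 109.11965519459298 yaw -0.21083539966880144 centre@80 [ 527.6 -277.6  142. ]
  side yaw -0.2023608777477485 -0.16144774041252977
144 side corners [[597.3, -201.2, 144.0], [494.3, -184.5, 144.0], [461.4, -344.6, 144.0]] diag c [ 529.4 -272.9  144. ] len 104.32541758330349 163.50496116315534
  top end mid [ 544.6 -199.   144. ] len 108.84896882553674 yaw -0.21083539966880147 centre@80 [ 527.3 -277.1  144. ]
  side yaw -0.20236087774774827 -0.1614477404125303
146 side corners [[595.6, -198.1, 146.0], [493.1, -181.4, 146.0], [460.4, -340.9, 146.0]] diag c [ 528.  -269.5  146. ] len 103.85027792957442 162.76029421209319
  top end mid [ 544.3 -198.4  146. ] len 108.57828245648061 yaw -0.2108353996688013 centre@80 [ 527.1 -276.5  146. ]
  side yaw -0.20236087774774827 -0.16144774041252882
rim side [[ 597.8 -221.7   70. ]
 [ 499.4 -196.8   70. ]
 [ 469.4 -339.5   70. ]] c [ 533.6 -280.6   70. ]
-0.2069231223983518 -0.2476187009092376
```

>>> {"fn": "jog_arm", "kwargs": {"targets": [{"rx":0,"ry":0,"rz":0,"x":0.1,"y":-0.2,"z":-1,"gripper":1},{"rx":0,"ry":0,"rz":0,"x":0.2,"y":-0.3,"z":-2,"gripper":1},{"rx":0,"ry":0,"rz":0,"x":0.2,"y":-0.3,"z":-3,"gripper":1},{"rx":0,"ry":0,"rz":0,"x":0.2,"y":-0.3,"z":-3,"gripper":1},{"rx":0,"ry":0,"rz":0,"x":0.2,"y":-0.3,"z":-3,"gripper":1}]}}

```text
t: 7.9
tool_pos: [531.8, -284.2, 115.4]
eef_rot: [3.14, 0.002, 1.354]
contact_force: [-0.2, -0.6, -0.2]
opening: 13.8
```

```bash
python3 - <<'E'
from g import *
t=eyes.get_image("top")[:,:,::-1]; s=eyes.get_image("side")[:,:,::-1]
cv2.imwrite("pics/side7f.png",s);cv2.imwrite("pics/top7f.png",t); print(ctrl.get_obs()["tool_pos"])
def crop(im,x,y,w,h,k,a,b):
    c=im[y:y+h,x:x+w].astype(float); c=np.clip((c-a)*255/(b-a),0,255).astype(np.uint8)
    return cv2.resize(c,None,fx=k,fy=k,interpolation=cv2.INTER_LINEAR)
cv2.imwrite("pics/s7.png",crop(s,315,110,90,90,6.6,0,200))
cv2.imwrite("pics/t7.png",crop(t,335,180,90,85,7,0,160))
E
```

```text
[ 532.0738 -284.3253  116.0439]
```

View pics/s7.png

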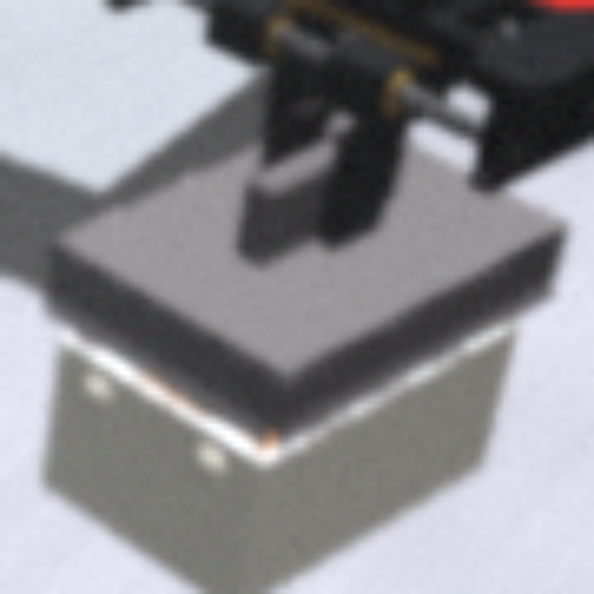

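View pics/t7.png

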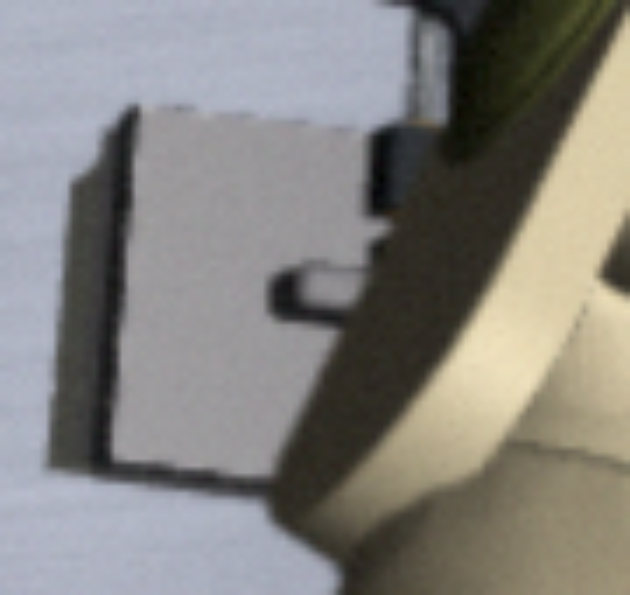

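```bash
python3 - <<'E'
from g import *
np.set_printoptions(precision=1,suppress=True)
tx=np.array([np.cos(-.217),np.sin(-.217),0]);tyv=np.array([-tx[1],tx[0],0])
B=np.c_[tx,tyv]
t0=np.array([529.6,-280.8,0])
T=onplane("top",un([(140,107),(112,458)],335,180,7),114)
print("top rel tub (expect +-54,80.2):",(T-t0)@B)
side=lambda q,z:onplane("side",un(q,315,110,6.6),z)
F=side([(45,310),(275,432),(548,297)],82);P=side([(60,242),(285,382),(568,232)],114);R=side([(62,345),(265,462),(516,325)],70)
c=(R[0]+R[2])/2; print("rim",R,c)
# linear shift of rim centre using known dims 50,75
exp=np.array([[50,75],[-50,75],[-50,-75]]); cr=((R@B)-exp).mean(0); print("rim resid",R@B-exp-cr)
for n,X,e in(("foot",F,(58.5,86)),("plate",P,(54,80.2))):
    q=X@B-cr; ex=exp/[50,75]*np.array(e); print(n,q,"offset",(q-ex).mean(0), (q-ex))
print(ctrl.get_obs()["tool_pos"]@B-np.r_[t0]@B, ctrl.get_obs()["tool_pos"]@B-cr)
E
```

```text
top rel tub (expect +-54,80.2): [[ 53.1  79.5]
 [-54.7  79.5]]
rim [[ 595.1 -214.4   70. ]
 [ 501.  -197.5   70. ]
 [ 468.7 -338.8   70. ]] [ 531.9 -276.6   70. ]
rim resid [[-2.6  0.9]
 [ 1.9 -3. ]
 [ 0.7  2.1]]
foot [[ 56.   77.9]
 [-48.1  69.6]
 [-54.5 -81.6]] offset [ 3.9 -6.7] [[ -2.5  -8.1]
 [ 10.4 -16.4]
 [  4.    4.4]]
plate [[ 52.   78.9]
 [-57.3  83.1]
 [-57.8 -77.3]] offset [-3.   1.5] [[-2.  -1.3]
 [-3.3  2.9]
 [-3.8  2.9]]
[ 3.2 -2.9] [ 0.9 -6. ]
```

```bash
python3 - <<'E'
from g import *
np.set_printoptions(precision=1,suppress=True)
tx=np.array([np.cos(-.217),np.sin(-.217),0]);tyv=np.array([-tx[1],tx[0],0])
c=np.array([531,-279,0])
sg=[(1,1),(-1,1),(-1,-1)]
for dx,dy in((0,0),(2,0),(0,2)):
  R=np.array([c+a*50*tx+b*75*tyv+[0,0,70] for a,b in sg]);F=np.array([c+(a*58.5+dx)*tx+(b*86+dy)*tyv+[0,0,82] for a,b in sg]);P=np.array([c+(a*54+dx)*tx+(b*80.2+dy)*tyv+[0,0,114] for a,b in sg])
  r=proj("side",R); print(dx,dy,"foot",(proj("side",F)-r)*6.6,"plate",(proj("side",P)-r)*6.6)
E
```

```text
0 0 foot [[-33.7 -26.9]
 [  3.6  -4.5]
 [ 42.8 -26.2]] plate [[  -4.9 -100.4]
 [  19.7  -93. ]
 [  43.1  -98.7]]
2 0 foot [[-37.5 -29.2]
 [ -0.9  -7.2]
 [ 38.4 -28.5]] plate [[  -8.9 -102.7]
 [  15.2  -95.7]
 [  38.6 -101. ]]
0 2 foot [[-37.5 -25.1]
 [ -0.3  -2.3]
 [ 39.7 -24.5]] plate [[ -8.8 -98.6]
 [ 15.9 -90.9]
 [ 40.  -97.1]]
```

>>> {"fn": "jog_arm", "kwargs": {"targets": [{"rx":0,"ry":0,"rz":0,"x":0.08,"y":0.03,"z":-0.5,"gripper":1},{"rx":0,"ry":0,"rz":0,"x":0.08,"y":0.03,"z":-1.0,"gripper":1},{"rx":0,"ry":0,"rz":0,"x":0.08,"y":0.03,"z":-1.4,"gripper":1},{"rx":0,"ry":0,"rz":0,"x":0.08,"y":0.03,"z":-1.4,"gripper":1}]}}

```text
t: 8.4
tool_pos: [532.5, -283.7, 101.0]
eef_rot: [3.141, 0.001, 1.354]
contact_force: [-0.3, 0.3, -1.7]
opening: 13.6
```

>>> {"fn": "jog_arm", "kwargs": {"targets": [{"rx":0,"ry":0,"rz":0,"x":0,"y":0,"z":-0.25,"gripper":1},{"rx":0,"ry":0,"rz":0,"x":0,"y":0,"z":-0.5,"gripper":1},{"rx":0,"ry":0,"rz":0,"x":0,"y":0,"z":-0.5,"gripper":1}]}}

```text
t: 8.7
tool_pos: [532.6, -283.9, 96.4]
eef_rot: [3.14, 0.002, 1.354]
contact_force: [-0.4, -1.1, -1.4]
opening: 13.6
```

>>> {"fn": "jog_arm", "kwargs": {"targets": [{"rx":0,"ry":0,"rz":0,"x":0,"y":0,"z":-0.25,"gripper":1},{"rx":0,"ry":0,"rz":0,"x":0,"y":0,"z":-0.5,"gripper":1},{"rx":0,"ry":0,"rz":0,"x":0,"y":0,"z":-0.5,"gripper":1}]}}

```text
t: 9.0
tool_pos: [532.6, -283.9, 91.3]
eef_rot: [3.14, 0.002, 1.354]
contact_force: [-0.3, 0.3, -0.8]
opening: 13.5
```

```bash
python3 - <<'E'
from g import *
t=eyes.get_image("top")[:,:,::-1]; s=eyes.get_image("side")[:,:,::-1]
o=ctrl.get_obs();print(o["tool_pos"],o["contact_force"],o["ft_torque"])
def crop(im,x,y,w,h,k,a,b):
    c=im[y:y+h,x:x+w].astype(float); c=np.clip((c-a)*255/(b-a),0,255).astype(np.uint8)
    return cv2.resize(c,None,fx=k,fy=k,interpolation=cv2.INTER_LINEAR)
cv2.imwrite("pics/s8.png",crop(s,315,110,90,90,6.6,0,200))
cv2.imwrite("pics/t8.png",crop(t,335,180,90,85,7,0,160))
E
```

```text
[ 532.7341 -283.9156   91.7131] [ 0.1227  0.6721 -1.8053] [-0.1047  0.0929  0.0182]
```

View pics/s8.png

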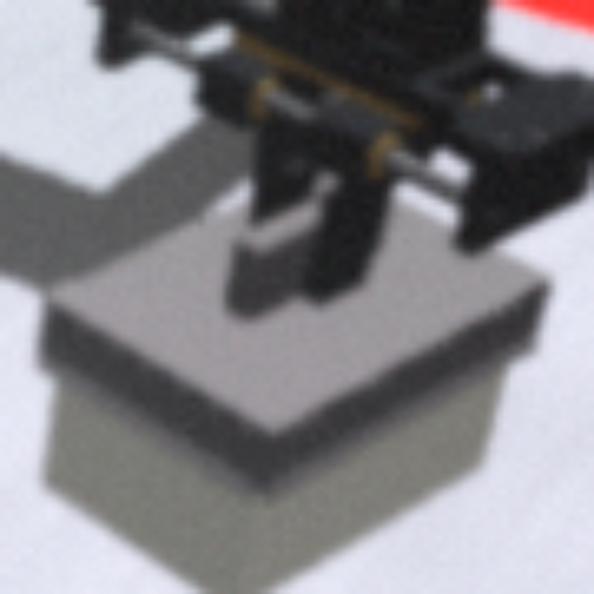

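>>> {"fn": "jog_arm", "kwargs": {"targets": [{"rx":0,"ry":0,"rz":0,"x":0,"y":0,"z":-0.2,"gripper":1},{"rx":0,"ry":0,"rz":0,"x":0,"y":0,"z":-0.4,"gripper":1},{"rx":0,"ry":0,"rz":0,"x":0,"y":0,"z":-0.5,"gripper":1},{"rx":0,"ry":0,"rz":0,"x":0,"y":0,"z":-0.5,"gripper":1}]}}

```text
t: 9.5
tool_pos: [532.9, -283.6, 87.1]
eef_rot: [3.139, 0.001, 1.354]
contact_force: [0.3, 2.6, 3.7]
opening: 13.4
```

>>> {"fn": "jog_arm", "kwargs": {"targets": [{"rx":0,"ry":0,"rz":0,"x":0,"y":0,"z":-0.15,"gripper":1},{"rx":0,"ry":0,"rz":0,"x":0,"y":0,"z":-0.3,"gripper":1},{"rx":0,"ry":0,"rz":0,"x":0,"y":0,"z":-0.3,"gripper":1}]}}

```text
t: 9.8
tool_pos: [533.7, -284.4, 85.4]
eef_rot: [3.136, 0.003, 1.354]
contact_force: [1.9, 0.3, 9.9]
opening: 13.8
```

```bash
python3 - <<'E'
from g import *
o=ctrl.get_obs();print(o["tool_pos"],o["contact_force"],o["ft_torque"],o["eef_rot"])
E
```

```text
[ 533.6818 -284.3945   85.3736] [1.9457 0.2959 9.9181] [ 0.6028 -0.1315  0.0019] [3.1357 0.0031 1.354 ]
```

>>> {"fn": "jog_arm", "kwargs": {"targets": [{"rx":0,"ry":0,"rz":0,"x":0,"y":0,"z":-0.15,"gripper":1},{"rx":0,"ry":0,"rz":0,"x":0,"y":0,"z":-0.3,"gripper":1},{"rx":0,"ry":0,"rz":0,"x":0,"y":0,"z":-0.3,"gripper":1}]}}

```text
t: 10.1
tool_pos: [533.6, -284.9, 81.9]
eef_rot: [3.136, 0.004, 1.354]
contact_force: [1.5, -3.0, 4.0]
opening: 13.8
```

```bash
python3 - <<'E'
from g import *
o=ctrl.get_obs();print(o["tool_pos"],o["contact_force"],o["ft_torque"],o["eef_rot"])
E
```

```text
[ 533.5576 -284.9229   81.8748] [ 1.4869 -3.019   3.9778] [-0.0208 -0.3092 -0.0009] [3.1359 0.0039 1.3539]
```

>>> {"fn": "jog_arm", "kwargs": {"targets": [{"rx":0,"ry":0,"rz":0,"x":0,"y":0,"z":-0.15,"gripper":1},{"rx":0,"ry":0,"rz":0,"x":0,"y":0,"z":-0.3,"gripper":1},{"rx":0,"ry":0,"rz":0,"x":0,"y":0,"z":-0.3,"gripper":1}]}}

```text
t: 10.4
tool_pos: [533.6, -284.6, 79.0]
eef_rot: [3.136, 0.004, 1.354]
contact_force: [1.9, 2.0, 7.3]
opening: 13.8
```

```bash
python3 - <<'E'
from g import *
o=ctrl.get_obs();print(o["tool_pos"],o["contact_force"],o["ft_torque"],o["eef_rot"])
E
```

```text
[ 533.6079 -284.5681   79.0157] [1.851  1.9575 7.2793] [-0.2546 -0.0098 -0.0347] [3.1361 0.0038 1.3543]
```

>>> {"fn": "jog_arm", "kwargs": {"targets": [{"rx":0,"ry":0,"rz":0,"x":0,"y":0,"z":-0.15,"gripper":1},{"rx":0,"ry":0,"rz":0,"x":0,"y":0,"z":-0.3,"gripper":1},{"rx":0,"ry":0,"rz":0,"x":0,"y":0,"z":-0.3,"gripper":1}]}}

```text
t: 10.7
tool_pos: [533.7, -283.7, 75.8]
eef_rot: [3.137, 0.002, 1.355]
contact_force: [2.2, 4.3, 8.3]
opening: 13.5
```

```bash
python3 - <<'E'
from g import *
o=ctrl.get_obs();print(o["tool_pos"],o["contact_force"],o["ft_torque"],o["eef_rot"])
t=eyes.get_image("top")[:,:,::-1]; s=eyes.get_image("side")[:,:,::-1]
def crop(im,x,y,w,h,k,a,b):
    c=im[y:y+h,x:x+w].astype(float); c=np.clip((c-a)*255/(b-a),0,255).astype(np.uint8)
    return cv2.resize(c,None,fx=k,fy=k,interpolation=cv2.INTER_LINEAR)
cv2.imwrite("pics/s9.png",crop(s,315,110,90,90,6.6,0,200))
cv2.imwrite("pics/t9.png",crop(t,335,180,90,85,7,0,160))
E
```

```text
[ 533.662  -283.7424   75.7796] [2.2064 4.294  8.3396] [ 0.3267 -0.1835 -0.002 ] [3.1367 0.0024 1.3546]
```

View pics/s9.png

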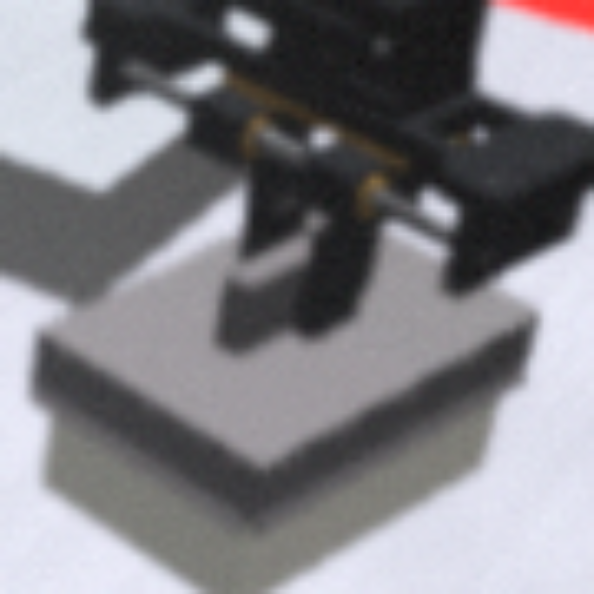

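>>> {"fn": "jog_arm", "kwargs": {"targets": [{"rx":0,"ry":0,"rz":0,"x":0,"y":0,"z":-0.15,"gripper":1},{"rx":0,"ry":0,"rz":0,"x":0,"y":0,"z":-0.3,"gripper":1},{"rx":0,"ry":0,"rz":0,"x":0,"y":0,"z":-0.3,"gripper":1}]}}

```text
t: 11.1
tool_pos: [533.7, -283.8, 75.6]
eef_rot: [3.135, 0.004, 1.355]
contact_force: [-5.0, 9.3, 30.3]
opening: 13.3
```

```bash
python3 - <<'E'
from g import *
o=ctrl.get_obs();print(o["tool_pos"],o["contact_force"],o["ft_torque"],o["eef_rot"])
E
```

```text
[ 533.7033 -283.7642   75.6484] [-4.9519  9.2951 30.3365] [ 1.0676  1.1452 -0.0062] [3.1352 0.0036 1.355 ]
```

>>> {"fn": "jog_arm", "kwargs": {"targets": [{"rx":0,"ry":0,"rz":0,"x":0,"y":0,"z":0.2,"gripper":1},{"rx":0,"ry":0,"rz":0,"x":0,"y":0,"z":0.3,"gripper":1},{"rx":0,"ry":0,"rz":0,"x":0,"y":0,"z":0.3,"gripper":0},{"rx":0,"ry":0,"rz":0,"x":0,"y":0,"z":0.3,"gripper":0},{"rx":0,"ry":0,"rz":0,"x":0,"y":0,"z":0.3,"gripper":0},{"rx":0,"ry":0,"rz":0,"x":0,"y":0,"z":0.3,"gripper":0},{"rx":0,"ry":0,"rz":0,"x":0,"y":0,"z":0.3,"gripper":0},{"rx":0,"ry":0,"rz":0,"x":0,"y":0,"z":0.3,"gripper":0},{"rx":0,"ry":0,"rz":0,"x":0,"y":0,"z":0.3,"gripper":0}]}}

```text
t: 12.0
tool_pos: [532.6, -283.8, 74.6]
eef_rot: [3.14, 0.002, 1.354]
contact_force: [0.1, 0.9, 0.2]
opening: 67.8
```

>>> {"fn": "jog_arm", "kwargs": {"targets": [{"rx":0,"ry":0,"rz":0,"x":0,"y":0,"z":0.5,"gripper":0},{"rx":0,"ry":0,"rz":0,"x":0,"y":0,"z":2.5,"gripper":0},{"rx":0,"ry":0,"rz":0,"x":0,"y":0,"z":6,"gripper":0},{"rx":0,"ry":0,"rz":0,"x":0,"y":0,"z":10,"gripper":0},{"rx":0,"ry":0,"rz":0,"x":0,"y":2,"z":14,"gripper":0},{"rx":0,"ry":0,"rz":0,"x":0,"y":6,"z":17,"gripper":0},{"rx":0,"ry":0,"rz":0,"x":0,"y":10,"z":20,"gripper":0},{"rx":0,"ry":0,"rz":0,"x":-2,"y":14,"z":20,"gripper":0},{"rx":0,"ry":0,"rz":0,"x":-4,"y":18,"z":20,"gripper":0},{"rx":0,"ry":0,"rz":0,"x":-6,"y":22,"z":20,"gripper":0},{"rx":0,"ry":0,"rz":0,"x":-8,"y":26,"z":20,"gripper":0},{"rx":0,"ry":0,"rz":0,"x":-10,"y":30,"z":20,"gripper":0}]}}

```text
t: 13.2
tool_pos: [431.4, 17.5, 275.0]
eef_rot: [3.139, 0.002, 1.354]
contact_force: [-0.4, 0.3, 0.6]
opening: 88.0
```

```bash
python3 - <<'E'
from g import *
t=eyes.get_image("top")[:,:,::-1]; s=eyes.get_image("side")[:,:,::-1]
cv2.imwrite("pics/top10f.png",t);cv2.imwrite("pics/side10f.png",s)
def crop(im,x,y,w,h,k,a,b):
    c=im[y:y+h,x:x+w].astype(float); c=np.clip((c-a)*255/(b-a),0,255).astype(np.uint8)
    return cv2.resize(c,None,fx=k,fy=k,interpolation=cv2.INTER_LINEAR)
cv2.imwrite("pics/s10.png",crop(s,310,125,95,80,8,0,140))
cv2.imwrite("pics/t10.png",crop(t,335,180,95,85,8,0,140))
E
```

```text
(no output)
```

View pics/s10.png

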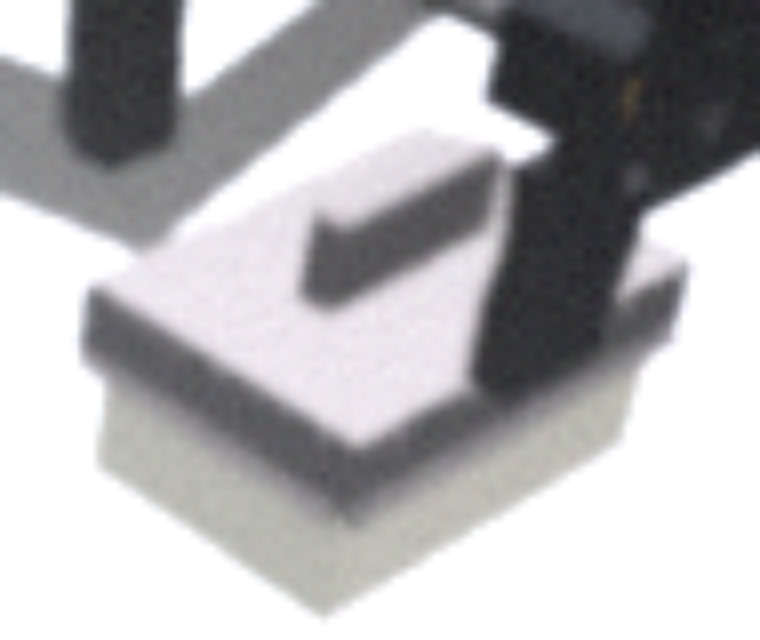

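View pics/t10.png

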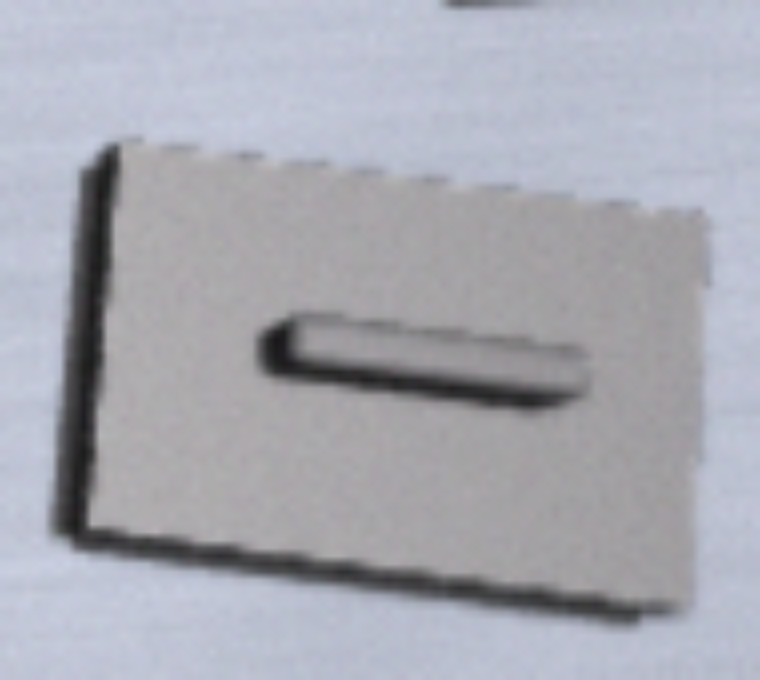

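```bash
python3 - <<'E'
from g import *
np.set_printoptions(precision=1,suppress=True)
tx=np.array([np.cos(-.217),np.sin(-.217),0]);tyv=np.array([-tx[1],tx[0],0])
B=np.c_[tx,tyv]
T=onplane("top",un([(118,143),(707,213),(685,607),(87,532)],335,180,8),74)
print("lid top corners rel original tub",(T-[529.6,-280.8,0])@B,"c",T.mean(0),[np.linalg.norm(T[i]-T[i-1]) for i in range(4)])
ob=un([(98,467),(322,617),(622,442)],310,125,8); op=un([(90,290),(360,443),(688,260)],310,125,8)
print("obs",(op-ob)*8)
c=np.array([532,-281,0]);sg=[(1,1),(-1,1),(-1,-1)]
b=onplane("side",ob,0); print("tub bottom",b, (b-[529.6,-280.8,0])@B)
for d in (0,8):
  P=np.array([c+a*54*tx+q*80.2*tyv+[0,0,74+(d if q<0 else 0)] for a,q in sg]);G=np.array([c+a*50*tx+q*75*tyv for a,q in sg])
  print(d,(proj("side",P)-proj("side",G))*8)
E
```

```text
lid top corners rel original tub [[ 55.   81.4]
 [ 56.8 -81.9]
 [-52.6 -80.4]
 [-54.3  81.1]] c [ 530.8 -281.    74. ] [np.float64(109.31414445993661), np.float64(163.26701061306102), np.float64(109.4208541671022), np.float64(161.5014679428867)]
obs [[  -8. -177.]
 [  38. -174.]
 [  66. -182.]]
tub bottom [[ 596.8 -220.7    0. ]
 [ 503.3 -200.1    0. ]
 [ 470.2 -344.4    0. ]] [[ 52.7  73.1]
 [-43.   73.1]
 [-44.3 -74.9]]
0 [[   3.7 -190.3]
 [  38.1 -182.2]
 [  70.  -187.8]]
8 [[   3.7 -190.3]
 [  38.1 -182.2]
 [  75.7 -209.1]]
```

View pics/top10f.png

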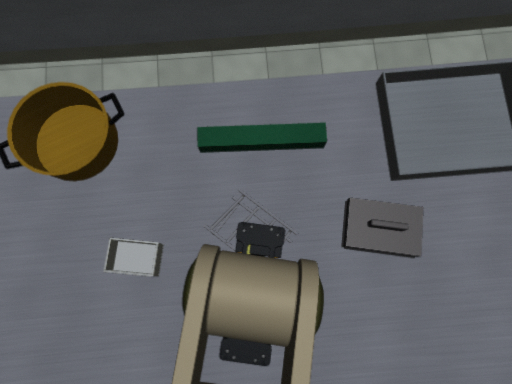

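>>> {"fn": "jog_arm", "kwargs": {"targets": [{"rx":0,"ry":0,"rz":0,"x":1,"y":-4,"z":0,"gripper":1},{"rx":0,"ry":0,"rz":0,"x":2,"y":-8,"z":0,"gripper":1},{"rx":0,"ry":0,"rz":0,"x":3,"y":-12,"z":0,"gripper":1},{"rx":0,"ry":0,"rz":0,"x":4,"y":-16,"z":0,"gripper":1},{"rx":0,"ry":0,"rz":0,"x":5,"y":-20,"z":0,"gripper":1},{"rx":0,"ry":0,"rz":0,"x":6,"y":-24,"z":0,"gripper":1},{"rx":0,"ry":0,"rz":0,"x":7,"y":-28,"z":0,"gripper":1},{"rx":0,"ry":0,"rz":0,"x":8,"y":-32,"z":0,"gripper":1},{"rx":0,"ry":0,"rz":0,"x":8.9,"y":-35.9,"z":0,"gripper":1},{"rx":0,"ry":0,"rz":0,"x":8.9,"y":-35.9,"z":-5,"gripper":1},{"rx":0,"ry":0,"rz":0,"x":8.9,"y":-35.9,"z":-10,"gripper":1},{"rx":0,"ry":0,"rz":0,"x":8.9,"y":-35.9,"z":-14,"gripper":1}]}}

```text
t: 14.5
tool_pos: [520.8, -343.5, 132.0]
eef_rot: [3.141, 0.001, 1.353]
contact_force: [1.0, -0.1, -0.4]
opening: 0.5
```

>>> {"fn": "jog_arm", "kwargs": {"targets": [{"rx":0,"ry":0,"rz":0,"x":0,"y":0,"z":-3,"gripper":1},{"rx":0,"ry":0,"rz":0,"x":0,"y":0,"z":-4,"gripper":1},{"rx":0,"ry":0,"rz":0,"x":0,"y":0,"z":-4.8,"gripper":1},{"rx":0,"ry":0,"rz":0,"x":0,"y":0,"z":-4.8,"gripper":1}]}}

```text
t: 14.9
tool_pos: [521.9, -343.4, 87.1]
eef_rot: [3.139, 0.002, 1.354]
contact_force: [-0.0, -0.7, 0.3]
opening: 0.5
```

>>> {"fn": "jog_arm", "kwargs": {"targets": [{"rx":0,"ry":0,"rz":0,"x":-0.1,"y":0.1,"z":-0.4,"gripper":1},{"rx":0,"ry":0,"rz":0,"x":-0.1,"y":0.1,"z":-0.8,"gripper":1},{"rx":0,"ry":0,"rz":0,"x":-0.1,"y":0.1,"z":-1,"gripper":1},{"rx":0,"ry":0,"rz":0,"x":-0.1,"y":0.1,"z":-1,"gripper":1}]}}

```text
t: 15.3
tool_pos: [520.7, -341.9, 76.8]
eef_rot: [3.139, 0.002, 1.354]
contact_force: [-0.0, 0.0, 0.5]
opening: 0.3
```

>>> {"fn": "jog_arm", "kwargs": {"targets": [{"rx":0,"ry":0,"rz":0,"x":0,"y":0,"z":-0.2,"gripper":1},{"rx":0,"ry":0,"rz":0,"x":0,"y":0,"z":-0.3,"gripper":1},{"rx":0,"ry":0,"rz":0,"x":0,"y":0,"z":-0.3,"gripper":1}]}}

```text
t: 15.6
tool_pos: [520.8, -342.0, 74.4]
eef_rot: [3.139, 0.002, 1.354]
contact_force: [-0.8, 1.8, 4.7]
opening: 0.2
```

>>> {"fn": "jog_arm", "kwargs": {"targets": [{"rx":0,"ry":0,"rz":0,"x":0,"y":0,"z":-0.15,"gripper":1},{"rx":0,"ry":0,"rz":0,"x":0,"y":0,"z":-0.25,"gripper":1},{"rx":0,"ry":0,"rz":0,"x":0,"y":0,"z":-0.25,"gripper":1}]}}

```text
t: 15.9
tool_pos: [520.9, -342.1, 74.4]
eef_rot: [3.138, 0.003, 1.354]
contact_force: [-7.1, 6.0, 21.9]
opening: 0.4
```

>>> {"fn": "jog_arm", "kwargs": {"targets": [{"rx":0,"ry":0,"rz":0,"x":0,"y":0,"z":1.5,"gripper":1},{"rx":0,"ry":0,"rz":0,"x":0,"y":0,"z":5,"gripper":1},{"rx":0,"ry":0,"rz":0,"x":0,"y":0,"z":7,"gripper":1},{"rx":0,"ry":0,"rz":0,"x":0.8,"y":4,"z":7,"gripper":1},{"rx":0,"ry":0,"rz":0,"x":1.7,"y":8,"z":7,"gripper":1},{"rx":0,"ry":0,"rz":0,"x":2.6,"y":12.1,"z":7,"gripper":1},{"rx":0,"ry":0,"rz":0,"x":2.6,"y":12.1,"z":4,"gripper":1},{"rx":0,"ry":0,"rz":0,"x":2.6,"y":12.1,"z":1.5,"gripper":1},{"rx":0,"ry":0,"rz":0,"x":2.6,"y":12.1,"z":0.7,"gripper":1},{"rx":0,"ry":0,"rz":0,"x":2.6,"y":12.1,"z":0.4,"gripper":1},{"rx":0,"ry":0,"rz":0,"x":2.6,"y":12.1,"z":0.3,"gripper":1}]}}

```text
t: 17.0
tool_pos: [547.0, -221.4, 74.9]
eef_rot: [3.138, 0.002, 1.354]
contact_force: [-0.6, 0.3, -0.4]
opening: 0.0
```

>>> {"fn": "jog_arm", "kwargs": {"targets": [{"rx":0,"ry":0,"rz":0,"x":0,"y":0,"z":-0.15,"gripper":1},{"rx":0,"ry":0,"rz":0,"x":0,"y":0,"z":-0.3,"gripper":1},{"rx":0,"ry":0,"rz":0,"x":0,"y":0,"z":-0.3,"gripper":1}]}}

```text
t: 17.3
tool_pos: [547.2, -221.5, 74.4]
eef_rot: [3.136, 0.003, 1.354]
contact_force: [-6.0, 3.5, 16.7]
opening: 0.3
```

>>> {"fn": "jog_arm", "kwargs": {"targets": [{"rx":0,"ry":0,"rz":0,"x":0,"y":0,"z":1.5,"gripper":1},{"rx":0,"ry":0,"rz":0,"x":0,"y":0,"z":5,"gripper":1},{"rx":0,"ry":0,"rz":0,"x":0,"y":0,"z":10,"gripper":1},{"rx":0,"ry":0,"rz":0,"x":0,"y":0,"z":15,"gripper":1},{"rx":0,"ry":0,"rz":0,"x":-1,"y":4,"z":20,"gripper":1},{"rx":0,"ry":0,"rz":0,"x":-3,"y":8,"z":22,"gripper":1},{"rx":0,"ry":0,"rz":0,"x":-5,"y":12,"z":22,"gripper":1},{"rx":0,"ry":0,"rz":0,"x":-7,"y":16,"z":22,"gripper":1},{"rx":0,"ry":0,"rz":0,"x":-10,"y":20,"z":22,"gripper":1},{"rx":0,"ry":0,"rz":0,"x":-13,"y":24,"z":22,"gripper":1},{"rx":0,"ry":0,"rz":0,"x":-16,"y":28,"z":22,"gripper":1},{"rx":0,"ry":0,"rz":0,"x":-16,"y":32,"z":22,"gripper":1}]}}

```text
t: 18.5
tool_pos: [383.8, 100.3, 292.7]
eef_rot: [3.137, 0.002, 1.353]
contact_force: [0.9, -1.0, 1.1]
opening: 0.3
```

```bash
python3 - <<'E'
from g import *
s=eyes.get_image("side")[:,:,::-1]; t=eyes.get_image("top")[:,:,::-1]; cv2.imwrite("pics/side11f.png",s); cv2.imwrite("pics/top11f.png",t)
E
```

```text
(no output)
```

View pics/side11f.png

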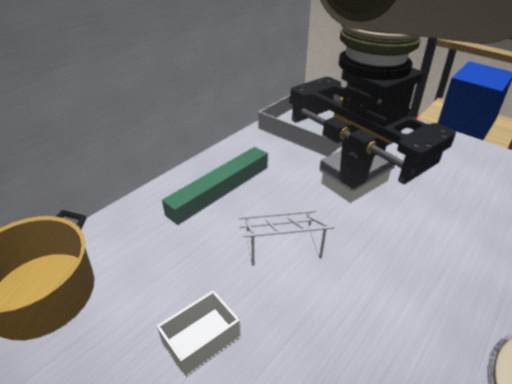

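View pics/top11f.png

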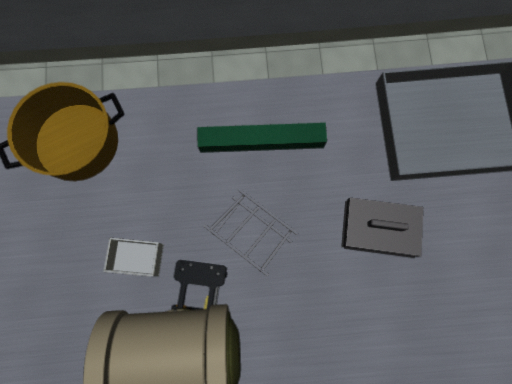

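The top view shows the lid centred on the tub at (384,226). The wrap box (262,137) and the small tub (133,257) are in their starting places, and the robot is clear of everything.

```bash
python3 -c "
from cell import ctrl
print(ctrl.hand_in())"
```

```text
the job is handed in; nothing more can be done
None
```

I lifted the lid off the rack by its fin, levelled it, set it on the egg tub and pressed it home. I then let go, pressed each end with the closed fingers, moved clear, and handed the job in at about 18.6 s of the 48 s. The hand-in gave no verdict.

- **Fully home and level:** the handle press hit a hard stop at about 30 N. Pressing the -y end (22 N) and the +y end (17 N) both stopped at z = 74.4 mm, where about 74 mm is expected with the lid home. The force dropped partway through the handle press, as a catch would make it, but I did not see two separate clicks.
- **Centring:** the top camera, in a picture taken before the end presses, puts the lid within about 2 mm of where I first measured the tub. Its measured yaw matches the tub's. I did not re-measure the tub with the lid on.
- **Other objects:** the small tub and wrap box look unmoved in the last top picture, and the tub stands upright.
- **Checks that disagreed:** the two cameras differed by several mm on the tub (about 6 mm in y at first). A side-view height check on the lid corners was ambiguous by 2–3 mm, so I pressed the ends to settle it.
- **Not confirmed:** in the last side view the gripper covered most of the lid, so I relied on the touch readings for level.

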